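# Hang a support arm in slotted uprights and lock it

### The arm

A 6-joint arm with a two-finger parallel gripper is mounted at the origin on the work surface. World frame = base frame: x ahead of the robot, y to its left, z up, the work surface at z = 0. Lengths are in m, angles in rad, forces in N, time in s.
With the tool pointing down it reaches from about 0.3 to 0.95 m from the base axis. Payload 3.1 kg.
Tool frame: the origin (TCP) lies midway between the tips of the shut fingers; the grasp point (between the pads) lies 19 mm behind it; z points along the fingers, x is the direction in which the jaws open and shut, and the axes are right-handed (so a half turn about z gives the same grasp; the last joint's range is limited). The gripper opens to 85 mm and grips with 20 to 120 N. Pads are 22 mm wide; open, the fingers measure 114 mm over their backs; the gripper's body (76 mm by 85 mm) begins 54 mm behind the grasp point. The pads swing forward as they close: fully open they stand 13 mm farther back than shut.
Start: joints at [1.19, 0.308, 1.634, -0, 1.2, -0.07], TCP at [0.191, 0.595, 0.231] pointing down, gripper open.
Joint ranges: [-3.06, 3.06], [-0.79, 1.96], [0.05, 2.63], [-1.19, 4.34], [0.05, 2.64], [-2.94, 2.94]. Speed limits (rad/s): [2.79, 2.79, 3.14, 3.14, 3.14, 3.14].

### API

Orientations are given as a rotation vector (axis times angle).
In Python, from bench import manip gives the robot as it stands. The module is installed in compiled form; this text tells all that it offers.
- The arm moves only by the shell command python3 -m creep 'ROWS' [FORCE]. ROWS is JSON, a list of rows, each an object with "slide": the shift along the tool's x, y, z in mm, a list of three; "dr": the turn, a rotation vector about the tool's x, y, z in degrees, a list of three; "gripper": the closure, from 0 (fully open) to 1 (shut). In form: [{"slide": [tx, ty, tz], "dr": [rx, ry, rz], "gripper": gripper}, ...]. A call has 1 to 8 rows; each row is the pose to reach, as a shift and turn from the pose commanded when the call began, along the tool's axes at that moment; what a row does not reach only later rows make up. A row lasts 1/12 s, in which the tool goes at most 41.7 mm and 7.16 degrees, less where a joint would pass 70% of its speed; a pose out of reach is approached as far as the arm can. A call with a gripper value outside its range is refused whole. The fingers move at their own pace and stop on an object; FORCE is the grip in N (left out, the last holds). Time passes only in rows, so rows that repeat a pose let the fingers close. It gives the time, the measured TCP pose, the force and the opening at its end, in the units of the state.
- manip.get_state(): the state, without advancing time (a new reading comes with each control period).
- manip.camera(name): name is "scene" or "top" or "wrist"; returns a dict with "color" (384x512x3 uint8, red, green, blue), "range_z" (384x512 float32, m along the optical axis (not along the pixel's ray), 0 where there is no reading), "K" (3x3 intrinsics, pixels), "R" (3x3) and "t" (3): a world point X has camera coordinates R X + t. Camera axes: x right, y down, z forward; pixel columns grow to the right and rows downward; lengths in m; the calibration is good to about 2 mm. A picture is of the moment at which its call begins.
- manip.hand_in(): hands the job in, once; it reports no verdict.
The state is a dict: "time": time; "q": joint angles; "dq": joint speeds; "effort": joint torques, N m; "position": TCP position; "tcp_rot": TCP orientation; "contact_force": force on the tool from outside, world axes, zero at the start; "wrist_torque": the same for the moment, N m; "width": finger opening in m.
Only numpy, scipy, OpenCV 4.12 (cv2) and the standard library are available. Lean on these libraries where they do the work, as an engineer would, in place of code of your own. Each camera call takes 0.05 s, during which the arm holds its last target.

### The job

Hang the loose metal support arm on the two slotted uprights: put its two claws into the top pair of slots, then press it gently down until it is fully home and the spring catch between the uprights has snapped out through the window in its back plate, and let go of it. Feel your way in, because the slotted strips have sagged a little and the slots are not exactly where they are measured: do not force or hammer the arm against the uprights, and leave the other things on the table where they are.

Things in the scene. Friction and masses are not known exactly. Their poses are not given: they have to be found in the camera images.
- bracket: The loose T-shaped aluminium support arm, about 0.3 kg, standing on the table. Origin: on its underside, middle of the back plate's rear face; x: out of that face, towards the stand when hung; z up. Back plate 160 wide (y), z 0 to 70, x -5 to 0. All sizes in mm. Starts with its claws pointing away from the robot; centre of mass at about x -60, z 42.
- fin_grip (a point): Middle of the arm's fin, to be gripped from above across its thickness: x -70, z 44 in the bracket's frame, same axes. The fin is 12 thick (y), x -165 to -5, z 30 to 58; it ends in an upright stop plate x -170 to -165, 44 wide, z 0 to 62.
- press_ledge (a point): Middle of the upper face of the ledge on the back plate: x -15, z 70 in the bracket's frame, same axes. Ledge x -25 to -5, y -35 to 35. A place to press down on.
- claws (a point): Point midway between the bracket's two claws, x 10, y 0, z 45 in its frame, same axes. Claws at y -60 and +60, each 7 wide, 38 high: a shank x 0 to 7, z 56 to 64, then a lip hanging down behind it, x 7 to 13, z 26 to 64. So the lip reaches 30 below the shank, with 7 between lip and back plate.
- window (a point): Middle of the window in the bracket's back plate, x -2.5, z 16, same axes: 22 wide, z 5 to 27, closed below by a bar z 0 to 5. When home, the catch stands out through it above the bar.
- rack: The fixed stand: foot plate and two blue channel posts, centres at y -60 and +60, top at z 215 at most. Origin on the table midway between the posts in the plane of the slotted strips' front faces; x points away from the robot into the stand, z up. Each post carries a steel strip 40 wide, x 0 to 5, with three slots one above the other, 60 apart, hollow behind.
- top_slots (a point): Highest place of the point midway between the two top slots: x 0, y 0, z 173.5 in the stand's frame, same axes. Slots 12 wide, 41 high (z 153 to 194). But strips and catch have sagged together on their long screw holes by 0 to 14 mm: no reading tells how much, it must be felt or seen. Claws go in with the bracket's origin at z 127 to 130 less that sag, y 0, axes parallel.
- home (a point): Highest place of the bracket's origin when home: x 0, y 0, z 97 in the stand's frame, same axes; truly z 97 less the sag (0 to 14 mm), x 0 to -2 (2 mm play). Shanks then stand on the slots' lower ends. From 22 mm above home downwards the catch resists, about 5 to 15 N with friction, then snaps out. Press near the back plate: pressing far out on the arm makes it jam.
- catch (a joint): Spring catch midway between the uprights, 18 wide: 0 when out (stands 7 mm out of the strips' front plane), grows (m) as it is pushed in, away from the robot; 4.5 N when out, 7.7 N at 7 mm. Flat underside 6.5 above home height, 16 high, upper side sloping. The bar under the window pushes it in on the way down; it springs out to 0 again above the bar when home.
- tape_roll: Bystander, leave alone: a cardboard tape core ring, 90 mm across, 48 high, lying to the left of the support arm; origin on its underside.
- wrench: Bystander, leave alone: a 160 mm steel wrench lying to the right of the support arm; origin on its underside.
- angle_piece: Bystander, leave alone: a small plain L-shaped metal angle without claws, 90 by 30, 60 high; origin on its underside.
- oil_can: Bystander, leave alone: a grey can, 60 mm across, 150 high; origin on its underside.
- carton_small: Bystander, leave alone: a cardboard box, 120 x 160 x 80 mm high; origin on its underside.
- screwdriver: Bystander, leave alone: a 200 mm screwdriver lying on the table; origin on its underside.
- screw_tray: Bystander, leave alone: a black two-part tray, 120 x 90 x 40 mm high; origin on its underside.
Mind the look-alikes: they are no part of the job. Several things have the shape of the bracket; the one meant has the colours described above.

How it is judged:
By the outcome, as a careful person would: the job done as asked, in the order asked, and still so for the second after the job is handed in, with the robot touching nothing.
It also fails if it takes over 51 s, if anything falls off the work surface, if the arm or the gripper's body presses on something with over 40 N, if the wrist force passes 120 N, or if a joint passes its speed limit or range.

## Working session

There is one attempt and no reset: what is moved stays moved. The work goes in short steps, Python scripts to look and compute and a shell command to move; the robot and the scene stay as the last step left them, time stands still between calls to the robot, and variables do not carry over. Pictures are saved under pics/ and viewed, and the job is handed in when it is done.

```bash
ls; mkdir -p pics; python3 - <<'E'
from bench import manip
import cv2,numpy as np
s=manip.get_state();print(s)
for n in ["scene","top","wrist"]:
    c=manip.camera(n);cv2.imwrite(f"pics/{n}0.png",c["color"][:,:,::-1]);np.savez(f"{n}0.npz",**c);print(n,c["K"],c["R"],c["t"])
E
```

```text
pics
{'time': 0.0, 'q': array([ 1.19030169e+00,  3.08982628e-01,  1.63519866e+00,  1.81982138e-05,
        1.19967181e+00, -6.96727771e-02]), 'dq': array([-0.00246983, -0.00069437, -0.00075562,  0.00053212, -0.00041085,
       -0.00030258]), 'effort': array([ 4.72550473e-04, -4.15254557e+01, -2.76666462e+01,  3.69976851e-05,
        1.02575103e-02, -4.88630150e-06]), 'position': array([0.19085151, 0.59429028, 0.23005523]), 'tcp_rot': array([ 2.53756276,  1.8501119 , -0.00302076]), 'contact_force': array([ 0.5697195 , -0.55599947, -0.02096451]), 'wrist_torque': array([-0.04860068,  0.07512236,  0.01163577]), 'width': 0.08530694537890114}
scene [[461.96606821   0.         263.91637046]
 [  0.         461.96606821 199.68947011]
 [  0.           0.           1.        ]] [[ 0.89717209  0.44154498 -0.01096682]
 [ 0.32661616 -0.67995462 -0.65649341]
 [-0.29732831  0.58540563 -0.75425203]] [-0.4767671  -0.05778509  1.55783947]
top [[381.18178422   0.         253.68176738]
 [  0.         381.18178422 185.55632008]
 [  0.           0.           1.        ]] [[ 0.0243467  -0.99965726 -0.00962279]
 [-0.99597514 -0.02342422 -0.08651488]
 [ 0.08625982  0.01169041 -0.99620408]] [0.03654218 0.51924896 1.26230838]
wrist [[337.62344934   0.         259.4368867 ]
 [  0.         337.62344934 183.1821322 ]
 [  0.           0.           1.        ]] [[ 0.30555326  0.95217148 -0.00258475]
 [ 0.90257939 -0.28877228  0.31931333]
 [ 0.30329465 -0.09990017 -0.94764567]] [-0.62249061 -0.04194312  0.38030629]
```

View pics/scene0.png

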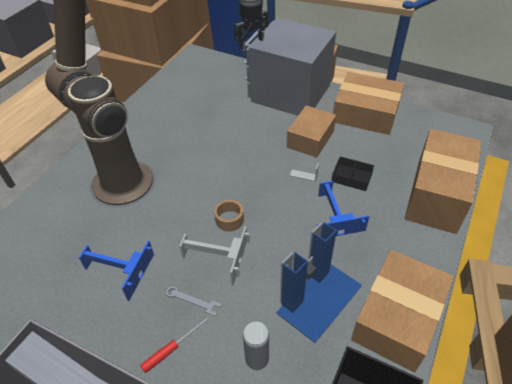

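View pics/top0.png

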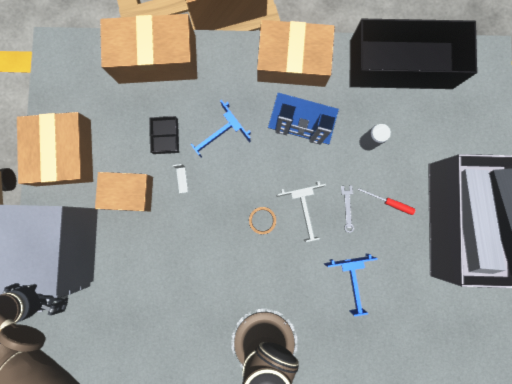

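View pics/wrist0.png

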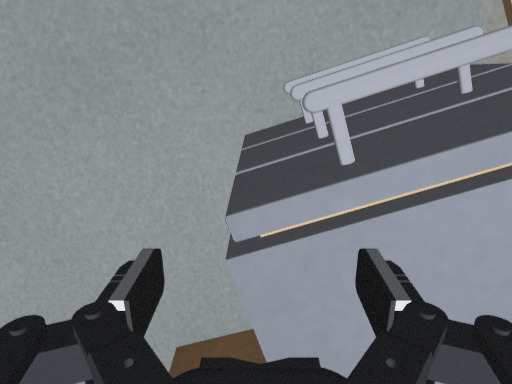

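```bash
cat > h.py <<'E'
import numpy as np,cv2
from bench import manip
def load(n): return dict(np.load(n))
def cloud(c):
    K=c["K"];z=c["range_z"].astype(float);v,u=np.mgrid[:384,:512]
    P=np.stack([(u-K[0,2])/K[0,0]*z,(v-K[1,2])/K[1,1]*z,z],-1)
    return (P-c["t"])@c["R"]
def proj(c,X):
    p=np.asarray(X)@c["R"].T+c["t"]; p=p@c["K"].T; return p[...,:2]/p[...,2:]
def ray(c,u,v,h):
    d=c["R"].T@np.linalg.solve(c["K"],[u,v,1.]);o=-c["R"].T@c["t"];return o+d*(h-o[2])/d[2]
E
python3 - <<'E'
from h import *
c=load("top0.npz");P=cloud(c)
im=c["color"][:,:,::-1]
cr=im[80:250,240:400];cv2.imwrite("pics/topcrop.png",cv2.resize(cr,None,fx=4.5,fy=4.5*.78/.78)[:600] if 0 else cv2.resize(cr,(560,595),interpolation=cv2.INTER_NEAREST))
s=load("scene0.npz");cv2.imwrite("pics/scrop.png",cv2.resize(s["color"][210:350,170:370,::-1],(800,560),interpolation=cv2.INTER_NEAREST))
np.set_printoptions(precision=3,suppress=True)
# table check
print(P[250,200],P[300,300])
sub=P[170:250,270:335]
m=(sub[...,2]>0.015)
q=sub[m];print(m.sum(),q.min(0),q.max(0))
for lo,hi in [(0.05,.057),(.057,.062),(.062,.068),(.068,.08),(0.1,.3)]:
    a=q[(q[:,2]>=lo)&(q[:,2]<hi)];print(lo,len(a),a.mean(0) if len(a) else 0)
r=P[85:150,260:345];mm=r[...,2]>0.15;q=r[mm];print(q.min(0),q.max(0),len(q))
print(np.percentile(q[:,2],[1,10,50,90,99]))
E
```

```text
[ 0.297  0.226 -0.002] [ 0.14  -0.115 -0.001]
585 [ 0.338 -0.182  0.016] [0.535 0.034 1.303]
0.05 106 [ 0.411 -0.116  0.054]
0.057 98 [ 0.419 -0.124  0.059]
0.062 87 [ 0.479 -0.111  0.066]
0.068 153 [ 0.498 -0.107  0.07 ]
0.1 0 0
[ 0.407 -0.187  0.15 ] [0.752 0.034 1.303] 461
[0.152 0.16  0.192 0.206 1.303]
```

View pics/topcrop.png

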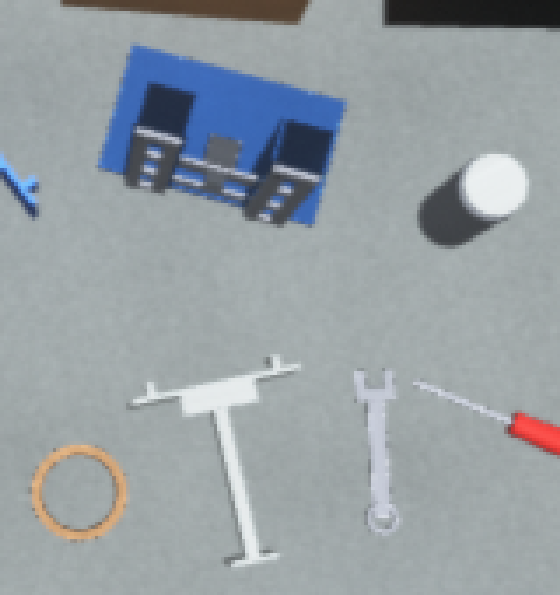

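View pics/scrop.png

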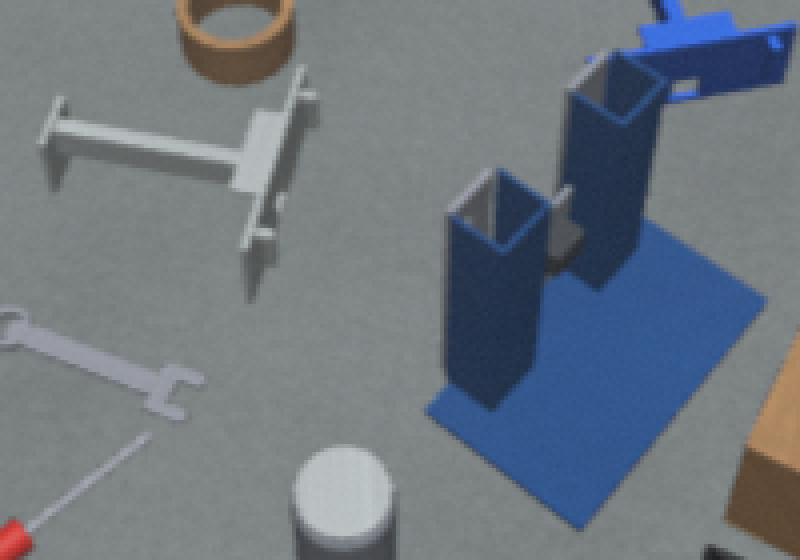

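```bash
python3 - <<'E'
from h import *
np.set_printoptions(precision=4,suppress=True)
for n in ["top","scene"]:
    c=load(n+"0.npz");P=cloud(c)
    z=P[...,2];g=c["color"].astype(int);grey=(g.max(-1)-g.min(-1)<30)
    # bracket
    m=(P[...,0]>.33)&(P[...,0]<.56)&(P[...,1]>-.2)&(P[...,1]<-.02)&(z>.02)&(z<.09)&grey
    b=P[m]
    if n=="top": m2=(b[:,2]>.04)&(b[:,2]<.078)
    else: m2=b[:,2]>.04
    f=b[m2&(b[:,2]<.064)&(b[:,0]<.465)&(b[:,0]>.36)] # fin top
    l=cv2.fitLine(f[:,:2].astype(np.float32),cv2.DIST_L1,0,.001,.001).ravel();l*=1 if l[0]>0 else -1;l=l if l[0]>0 else l
    print(n,"fin n",len(f),"dir deg",np.degrees(np.arctan2(l[1],l[0])),"pt",l[2:],'z',np.median(f[:,2]))
    # plate/ledge
    p=b[(b[:,0]>.475)&(b[:,2]>.06)]
    print("plate n",len(p),cv2.minAreaRect(p[:,:2].astype(np.float32)),np.median(p[:,2]))
    e=b[b[:,2]>.035];
    print("bbox",cv2.minAreaRect(e[:,:2].astype(np.float32)))
    # rack
    m=(P[...,0]>.58)&(P[...,0]<.8)&(P[...,1]>-.25)&(P[...,1]<.0)&(z>.05)&(z<.25)
    r=P[m];t=r[r[:,2]>.2];print("rack",len(r),len(t),t.mean(0),cv2.minAreaRect(t[:,:2].astype(np.float32)),r[:,2].max())
    u=P[(P[...,0]>.55)&(P[...,0]<.85)&(P[...,1]>-.3)&(P[...,1]<.05)&(abs(z)<.02)&((g[...,2]-g[...,0])>60)]
    print("foot",len(u),cv2.minAreaRect(u[:,:2].astype(np.float32)),np.median(u[:,2]))
E
```

```text
top fin n 143 dir deg 13.565963 pt [ 0.4012 -0.1297] z 0.05654695733579527
plate n 233 ((0.49927881360054016, -0.10655947774648666), (0.04302922636270523, 0.15917550027370453), 13.60516357421875) 0.06906447289324912
bbox ((0.4316098690032959, -0.12293676286935806), (0.18227426707744598, 0.15917550027370453), 13.60516357421875)
rack 1061 128 [ 0.7131 -0.1001  0.2036] ((0.7097647786140442, -0.10278094559907913), (0.1665598750114441, 0.04858266934752464), 75.28874206542969) 0.20968685725852326
foot 1183 ((0.7596599459648132, -0.1159544587135315), (0.2205713391304016, 0.13066154718399048), 75.5970458984375) 0.007291188066600077
scene fin n 263 dir deg 13.656382 pt [ 0.3928 -0.1406] z 0.0562134334039219
plate n 305 ((0.4990878403186798, -0.11023736000061035), (0.040823012590408325, 0.16085702180862427), 12.891020774841309) 0.06938982487445879
bbox ((0.4404776096343994, -0.10330859571695328), (0.15445490181446075, 0.19952169060707092), 83.59973907470703)
rack 2220 236 [ 0.7096 -0.1111  0.2034] ((0.7090535163879395, -0.10699108242988586), (0.1704111099243164, 0.04797457903623581), 75.9354248046875) 0.20880818841061008
foot 2821 ((0.7601406574249268, -0.12080711126327515), (0.2199327051639557, 0.12796053290367126), 75.04325866699219) 0.0077888521073311845
```

```bash
cat >> h.py <<'E'
from scipy.spatial.transform import Rotation as Rn
def rel(p,yaw,tilt=None):
    """slide(mm) and dr(deg) in current tool axes to TCP p with tool x at yaw (deg), pointing down"""
    s=manip.get_state();R0=Rn.from_rotvec(s["tcp_rot"])
    y=np.radians(yaw);x=np.array([np.cos(y),np.sin(y),0]);z=np.array([0,0,-1.]);R1=Rn.from_matrix(np.stack([x,np.cross(z,x),z],1))
    return R0.inv().apply(np.asarray(p)-s["position"])*1000, np.degrees((R0.inv()*R1).as_rotvec())
E
python3 - <<'E'
from h import *
np.set_printoptions(precision=4,suppress=True)
s=manip.get_state();R=Rn.from_rotvec(s["tcp_rot"]).as_matrix();print(R)
w=load("wrist0.npz");o=-w["R"].T@w["t"];print("cam",o,"in tool",R.T@(o-s["position"]))
P=cloud(load("top0.npz"));S=cloud(load("scene0.npz"))
for Q in(P,S):
    for X0,X1,Y0,Y1 in [(.0,.4,.3,.9),(.1,.55,.0,.3)]:
        m=(Q[...,0]>X0)&(Q[...,0]<X1)&(Q[...,1]>Y0)&(Q[...,1]<Y1)&(Q[...,2]<1.1);print(np.percentile(Q[m][:,2],[50,90,97,99.5]))
# bracket origin estimate: plate rect forward etc
a=np.radians(13.6);d=np.array([np.cos(a),np.sin(a)])
c=np.array([.4992,-.1084])  # centre of x in [-25..~13] rect
for gx in (-.2,): pass
org=c+d*.006; g=org-d*.055;print(org,g)
print(rel([*g,.25],103.6))
E
```

```text
[[ 0.3059  0.9521 -0.0007]
 [ 0.9521 -0.3059 -0.0017]
 [-0.0018 -0.0001 -1.    ]]
cam [0.1127 0.6186 0.3722] in tool [-0.0012 -0.0819 -0.1418]
[0.0058 0.6222 0.6597 0.6741]
[-0.0004  0.0032  0.0052  0.0479]
[0.0154 0.2436 0.368  0.4098]
[0.0007 0.0047 0.0208 0.0486]
[ 0.505 -0.107] [ 0.4516 -0.1199]
(array([-600.4494,  466.6345,  -18.6623]), array([ -0.0346,   0.098 , -31.4094]))
```

```bash
python3 -m creep '[{"slide":[0,0,-40],"dr":[0,0,0],"gripper":0},{"slide":[0,0,-80],"dr":[0,0,0],"gripper":0},{"slide":[-300,235,-80],"dr":[0,0,-15],"gripper":0},{"slide":[-300,235,-80],"dr":[0,0,-15],"gripper":0},{"slide":[-300,235,-80],"dr":[0,0,-15],"gripper":0},{"slide":[-300,235,-80],"dr":[0,0,-15],"gripper":0},{"slide":[-300,235,-80],"dr":[0,0,-15],"gripper":0},{"slide":[-300,235,-80],"dr":[0,0,-15],"gripper":0}]'; python3 - <<'E'
from h import *
print(rel([.4516-.03,-.12,.25],103.6))
E
```

```text
time: 0.82
position: [0.2777, 0.3585, 0.3109]
tcp_rot: [2.274, 2.167, -0.0]
contact_force: [1.7, 0.2, -0.4]
width: 0.0857
(array([-471.01542041,  166.71979148,   61.12973219]), array([-2.68950756e-03,  2.51864357e-02, -1.63553642e+01]))
```

```bash
python3 -m creep '[{"slide":[-471,167,30],"dr":[0,0,-16.4],"gripper":0},{"slide":[-471,167,30],"dr":[0,0,-16.4],"gripper":0},{"slide":[-471,167,30],"dr":[0,0,-16.4],"gripper":0},{"slide":[-471,167,30],"dr":[0,0,-16.4],"gripper":0},{"slide":[-471,167,30],"dr":[0,0,-16.4],"gripper":0},{"slide":[-471,167,30],"dr":[0,0,-16.4],"gripper":0},{"slide":[-471,167,30],"dr":[0,0,-16.4],"gripper":0},{"slide":[-471,167,30],"dr":[0,0,-16.4],"gripper":0}]'; python3 - <<'E'
from h import *
print(rel([.4516-.05,-.13,.30],103.6))
E
```

```text
time: 1.48
position: [0.3703, 0.0505, 0.292]
tcp_rot: [1.942, 2.468, 0.001]
contact_force: [0.8, 0.6, -0.6]
width: 0.0856
(array([-182.81462532,  -12.04976314,   -8.00797602]), array([0.05571381, 0.00531236, 0.00465001]))
```

```bash
python3 -m creep '[{"slide":[-183,-12,-8],"dr":[0,0,0],"gripper":0},{"slide":[-183,-12,-8],"dr":[0,0,0],"gripper":0},{"slide":[-183,-12,-8],"dr":[0,0,0],"gripper":0},{"slide":[-183,-12,-8],"dr":[0,0,0],"gripper":0},{"slide":[-183,-12,-8],"dr":[0,0,0],"gripper":0},{"slide":[-183,-12,-8],"dr":[0,0,0],"gripper":0},{"slide":[-183,-12,-8],"dr":[0,0,0],"gripper":0}]'; python3 - <<'E'
from h import *
c=manip.camera("wrist");np.savez("w1.npz",**c);cv2.imwrite("pics/w1.png",c["color"][:,:,::-1])
E
```

```text
time: 2.07
position: [0.4014, -0.1287, 0.2996]
tcp_rot: [-1.945, -2.465, -0.0]
contact_force: [0.3, -0.1, -0.4]
width: 0.0852
```

View pics/w1.png

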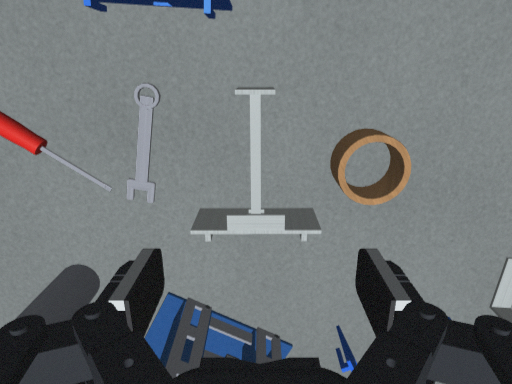

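```bash
cat >> h.py <<'E'
def fit_bracket(c,verbose=True):
    P=cloud(c);z=P[...,2];g=c["color"].astype(int)
    grey=((g.max(-1)-g.min(-1))<25)&(g.min(-1)>100)
    m=(P[...,0]>.32)&(P[...,0]<.56)&(P[...,1]>-.22)&(P[...,1]<-.02)&grey
    f=P[m&(z>.050)&(z<.061)&(P[...,0]>.36)&(P[...,0]<.46)]
    l=cv2.fitLine(f[:,:2].astype(np.float32),cv2.DIST_HUBER,0,.001,.001).ravel()
    a=np.degrees(np.arctan(l[1]/l[0])); 
    p=P[m&(z>.064)&(z<.075)&(P[...,0]>.46)]
    r=cv2.minAreaRect(p[:,:2].astype(np.float32))
    if verbose: print("fin",len(f),a,l[2:],np.median(f[:,2]),"plate",len(p),r,np.median(p[:,2]))
    return a,f,p
E
python3 - <<'E'
from h import *
np.set_printoptions(precision=4,suppress=True)
c=load("w1.npz");a,f,p=fit_bracket(c)
P=cloud(c);print("table z",P[150,200],P[60,300])
t=np.radians(a);d=np.array([np.cos(t),np.sin(t)]);n=np.array([-d[1],d[0]])
for q in (f,p): 
    s=q[:,:2]@d;k=q[:,:2]@n;print(np.percentile(s,[1,50,99]),np.percentile(k,[1,50,99]))
# ray: plate ends rear edge px and ledge corners
for u,v,h in [(191,234,.07),(321,234,.07),(227,217,.07),(285,217,.07),(250,150,.058),(261,150,.058),(235,92,.062),(275,92,.062)]:
    X=ray(c,u,v,h);print(u,v,X[:2]@d,X[:2]@n)
E
```

```text
fin 926 13.813077 [ 0.4076 -0.1333] 0.05757069197347464 plate 1484 ((0.5010802745819092, -0.11124052852392197), (0.03813154250383377, 0.1594221442937851), 14.116026878356934) 0.06954207520319529
table z [ 0.439  -0.2024 -0.0007] [ 0.2989 -0.1029  0.0001]
[0.316  0.3627 0.4169] [-0.2329 -0.2268 -0.2209]
[0.4418 0.4577 0.4751] [-0.3037 -0.2266 -0.1521]
191 234 0.4665734819022527 -0.30613538973553855
321 234 0.46763641670932515 -0.14713320906286256
227 217 0.4441760328478591 -0.2612740599732489
285 217 0.44463927608710124 -0.19157601038019648
250 150 0.3649033813744812 -0.23273496898537402
261 150 0.36498643792649904 -0.21996999561393854
235 92 0.29946594887420613 -0.24794784145162338
275 92 0.2997443481809599 -0.20444352857922862
```

```bash
python3 - <<'E'
from h import *
t=np.radians(14.0);d=np.array([np.cos(t),np.sin(t)]);n=np.array([-d[1],d[0]])
t2=np.radians(13.81);d2=np.array([np.cos(t2),np.sin(t2)]);n2=np.array([-d2[1],d2[0]])
p=.415*d2-.2266*n2;print(p);print(rel([*p,.025],103.95))
E
```

```text
[ 0.45709353 -0.12098787]
(array([ -6.98751551,  56.07231128, 274.43323712]), array([-0.04862256, -0.09676399, -0.41389343]))
```

```bash
python3 -m creep '[{"slide":[-7,56,0],"dr":[0,0,-0.4],"gripper":0.2},{"slide":[-7,56,0],"dr":[0,0,-0.4],"gripper":0.2},{"slide":[-7,56,40],"dr":[0,0,-0.4],"gripper":0.3},{"slide":[-7,56,80],"dr":[0,0,-0.4],"gripper":0.3},{"slide":[-7,56,120],"dr":[0,0,-0.4],"gripper":0.3},{"slide":[-7,56,160],"dr":[0,0,-0.4],"gripper":0.3},{"slide":[-7,56,170],"dr":[0,0,-0.4],"gripper":0.3},{"slide":[-7,56,170],"dr":[0,0,-0.4],"gripper":0.3}]'; python3 - <<'E'
from h import *
c=manip.camera("wrist");np.savez("w2.npz",**c);cv2.imwrite("pics/w2.png",c["color"][:,:,::-1])
a,f,p=fit_bracket(c)
print(rel([.4571,-.121,.025],103.95))
E
```

```text
time: 2.78
position: [0.4543, -0.119, 0.1267]
tcp_rot: [-1.926, -2.471, 0.004]
contact_force: [-0.7, -0.4, 0.4]
width: 0.0595
fin 3117 13.943391 [ 0.4058357  -0.13381153] 0.057497498662674534 plate 3656 ((0.4954676330089569, -0.11211960017681122), (0.026855388656258583, 0.15982161462306976), 13.059414863586426) 0.0695266448820447
(array([ -0.94063191,   0.22682196, 104.41678191]), array([-0.14738124, -0.11419887,  0.15336585]))
```

View pics/w2.png

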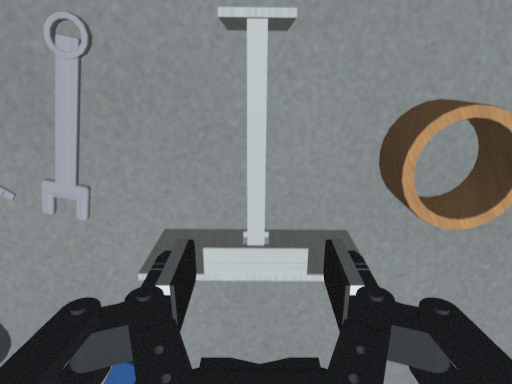

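```bash
python3 -m creep '[{"slide":[-1,0,40],"dr":[0,0,0],"gripper":0.4},{"slide":[-1,0,75],"dr":[0,0,0],"gripper":0.4},{"slide":[-1,0,95],"dr":[0,0,0],"gripper":0.4},{"slide":[-1,0,103],"dr":[0,0,0],"gripper":0.5},{"slide":[-1,0,103],"dr":[0,0,0],"gripper":0.6},{"slide":[-1,0,103],"dr":[0,0,0],"gripper":0.7},{"slide":[-1,0,103],"dr":[0,0,0],"gripper":0.8},{"slide":[-1,0,103],"dr":[0,0,0],"gripper":1}]' 60
python3 -m creep '[{"slide":[0,0,0],"dr":[0,0,0],"gripper":1},{"slide":[0,0,0],"dr":[0,0,0],"gripper":1},{"slide":[0,0,0],"dr":[0,0,0],"gripper":1},{"slide":[0,0,0],"dr":[0,0,0],"gripper":1}]' 100
python3 - <<'E'
from h import *
s=manip.get_state();print(s["position"],s["wrist_torque"],np.degrees(s["tcp_rot"]))
c=manip.camera("wrist");np.savez("w3.npz",**c);cv2.imwrite("pics/w3.png",c["color"][:,:,::-1])
E
```

```text
time: 3.5
position: [0.4606, -0.1233, 0.0296]
tcp_rot: [1.932, 2.472, 0.003]
contact_force: [0.2, 2.7, 4.7]
width: 0.0109
time: 3.83
position: [0.4606, -0.1234, 0.0297]
tcp_rot: [1.932, 2.472, 0.003]
contact_force: [0.3, 2.4, 7.2]
width: 0.0107
[ 0.46064428 -0.12336888  0.0297077 ] [ 0.47456095  0.1227311  -0.03407044] [110.70314845 141.60967245   0.19189607]
```

View pics/w3.png

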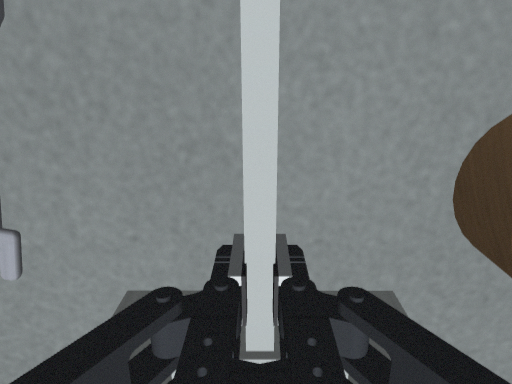

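```bash
python3 -m creep '[{"slide":[0,0,-20],"dr":[0,0,0],"gripper":1},{"slide":[0,0,-60],"dr":[0,0,0],"gripper":1},{"slide":[0,0,-100],"dr":[0,0,0],"gripper":1},{"slide":[0,0,-140],"dr":[0,0,0],"gripper":1},{"slide":[0,0,-170],"dr":[0,0,0],"gripper":1},{"slide":[0,0,-170],"dr":[0,0,0],"gripper":1},{"slide":[0,0,-170],"dr":[0,0,0],"gripper":1},{"slide":[0,0,-170],"dr":[0,0,0],"gripper":1}]' 120
python3 - <<'E'
from h import *
s=manip.get_state();print(s["position"],s["contact_force"],s["wrist_torque"],np.degrees(s["tcp_rot"]))
for n in ["wrist","scene","top"]:
    c=manip.camera(n);np.savez(n+"4.npz",**c);cv2.imwrite(f"pics/{n}4.png",c["color"][:,:,::-1])
E
```

```text
time: 4.55
position: [0.4568, -0.1224, 0.1961]
tcp_rot: [-1.933, -2.474, 0.001]
contact_force: [-1.0, 0.5, -4.9]
width: 0.0095
[ 0.45680773 -0.12244459  0.19606104] [-0.97398727  0.51042792 -4.89398539] [ 0.05785704 -0.0167461   0.0002938 ] [-1.10762359e+02 -1.41754347e+02  6.56090973e-02]
```

View pics/scene4.png

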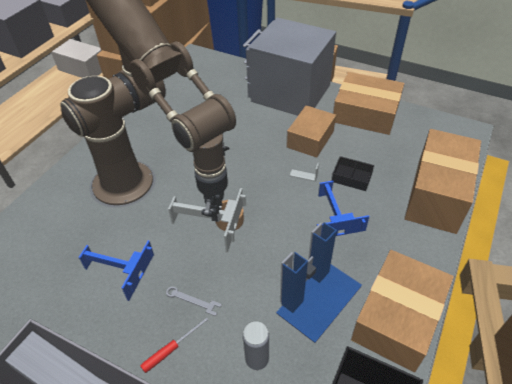

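View pics/wrist4.png

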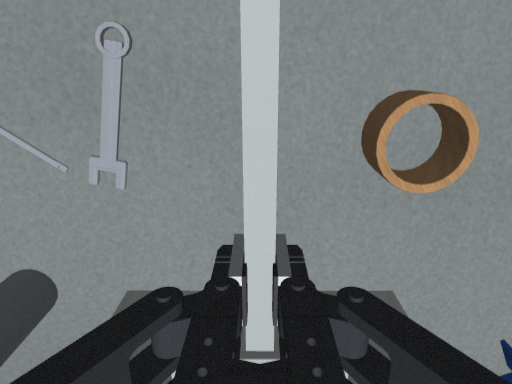

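```bash
python3 - <<'E'
from h import *
np.set_printoptions(precision=4,suppress=True)
s=manip.get_state();R=Rn.from_rotvec(s["tcp_rot"]).as_matrix()
for nm in ["wrist4","w3"]:
    c=load(nm+".npz");P=cloud(c)
    p0=s["position"] if nm=="wrist4" else np.array([.46064,-.12337,.02971])
    T=(P-p0)@R
    for v in (10,60,110,160,200,225):
        row=T[v,235:285];m=(row[:,2]<-.01)&(row[:,2]>-.05);q=row[m]
        print(nm,v,len(q),q[:,0].min(),q[:,0].max(),np.median(q[:,1]),np.median(q[:,2]),np.median(P[v,235:285][m][:,2]))
# other cameras: plate
for n in ["top","scene"]:
    c=load(n+"4.npz");P=cloud(c);T=(P-s["position"])@R
    g=c["color"].astype(int);grey=((g.max(-1)-g.min(-1))<25)&(g.min(-1)>90)
    m=grey&(abs(T[...,0])<.09)&(T[...,1]>.015)&(T[...,1]<.08)&(T[...,2]<-.03)&(T[...,2]>-.055)
    q=T[m];print(n,len(q),cv2.minAreaRect(q[:,:2].astype(np.float32)),np.median(q,0),q.min(0),q.max(0))
    m=grey&(abs(T[...,0])<.03)&(T[...,1]>-.14)&(T[...,1]<.06)&(T[...,2]<-.015)&(T[...,2]>-.055);q=T[m]
    for y in np.arange(-.13,.06,.02):
        k=q[(abs(q[:,1]-y)<.01)]; 
        if len(k)>3: print(n,y,len(k),np.median(k,0),np.percentile(k[:,2],5))
E
```

```text
wrist4 10 40 -0.007500752174184047 0.0043901234641110926 -0.09902116203136381 -0.029412614459262684 0.22430174371811196
wrist4 60 38 -0.007426877218551683 0.004316759063354471 -0.08475417660168169 -0.029318221979427066 0.22414173889631778
wrist4 110 36 -0.007326125678598821 0.004310244459351553 -0.06915028339008021 -0.029434391933300098 0.22419677517409164
wrist4 160 34 -0.007340666022348869 0.004235115277121348 -0.05202414492864298 -0.029480603008158652 0.22416544638183988
wrist4 200 32 -0.00716998059248914 0.004436281516447784 -0.03702236968169617 -0.02937261772222672 0.22400789742242277
wrist4 225 32 -0.007324152675408055 0.004272194141277063 -0.026918903596758102 -0.029174905869997193 0.22375448292417005
w3 10 39 -0.006790715770252869 0.005017647813934483 -0.09978823004362249 -0.02741072464723384 0.05755578740312766
w3 60 38 -0.006745801483142859 0.00495334765675954 -0.085551534861731 -0.027309966543196604 0.05738975573681487
w3 110 36 -0.006727233217398223 0.0048808674178688885 -0.06996488610488995 -0.027511842497391796 0.0575299726871668
w3 160 34 -0.006659673575836425 0.004842
[... 1077 characters left out ...]
.0817  0.019  -0.0462] [ 0.0782  0.0607 -0.0301]
scene -0.13 10 [-0.0056 -0.1204 -0.0322] -0.03593654276892648
scene -0.11 91 [-0.0041 -0.1157 -0.0279] -0.03514659771591767
scene -0.09 51 [-0.0045 -0.0901 -0.0282] -0.031206504138266804
scene -0.06999999999999999 55 [-0.0038 -0.069  -0.0273] -0.03143560859283876
scene -0.04999999999999999 50 [-0.004  -0.0501 -0.0274] -0.03122124494971026
scene -0.029999999999999985 8 [ 0.0011 -0.0379 -0.0296] -0.030399347639236143
scene 0.010000000000000009 31 [-0.0019  0.0131 -0.0286] -0.037079736394722465
scene 0.030000000000000027 119 [-0.0019  0.0321 -0.0409] -0.04346669486883774
scene 0.050000000000000044 95 [ 0.001   0.0462 -0.0405] -0.04374704861281196
```

```bash
python3 - <<'E'
from h import *
np.set_printoptions(precision=4,suppress=True)
c=load("w1.npz");cv2.imwrite("pics/w1c.png",cv2.resize(c["color"][284:384,130:330,::-1],(800,400),interpolation=cv2.INTER_NEAREST))
c=load("top0.npz");cv2.imwrite("pics/t0c.png",cv2.resize(c["color"][88:148,262:342,::-1],(800,600),interpolation=cv2.INTER_NEAREST))
E
```

```text
(no output)
```

View pics/w1c.png

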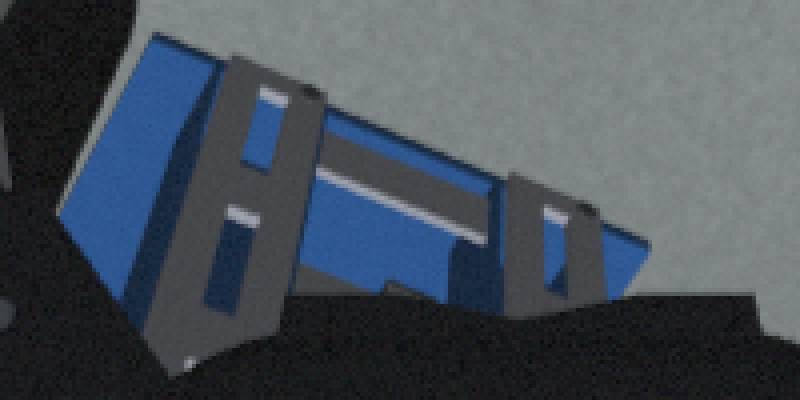

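View pics/t0c.png

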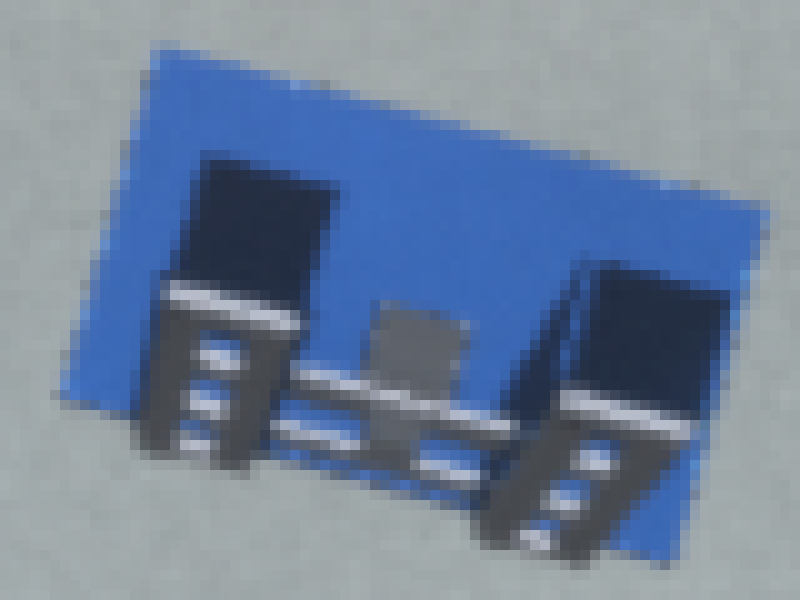

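```bash
python3 - <<'E'
from h import *
np.set_printoptions(precision=4,suppress=True)
def cr(u,v): return 130+u/4-.375, 284+v/4-.375
c=load("w1.npz");P=cloud(c)
def samp(poly):
    m=np.zeros((384,512),np.uint8);cv2.fillPoly(m,[np.array([cr(*p) for p in poly]).round().astype(np.int32)],1)
    q=P[m>0];return q[q[:,2]>.02]
A=np.vstack([samp([(240,75),(255,75),(200,280),(170,320)]),samp([(300,110),(315,110),(270,320),(250,320)])])
B=np.vstack([samp([(515,185),(535,185),(535,300),(515,300)]),samp([(575,220),(595,220),(595,300),(575,295)])])
Q=np.vstack([A,B])
# vertical plane: fit line in xy
def fl(Q):
    M=np.c_[np.ones(len(Q)),Q[:,1],Q[:,2]];w=np.linalg.lstsq(M,Q[:,0],rcond=None)[0]
    for _ in range(3):
        r=Q[:,0]-M@w;k=abs(r)<.004;w=np.linalg.lstsq(M[k],Q[k,0],rcond=None)[0]
    return w,k.sum(),r[k].std()
w,n,sd=fl(Q);print("x=",w,n,sd,"yaw",-np.degrees(np.arctan(w[1])) ,len(A),len(B))
o=-c["R"].T@c["t"]
def onplane(u,v):
    d=c["R"].T@np.linalg.solve(c["K"],[u,v,1.]);t=(w[0]+w[1]*o[1]+w[2]*o[2]-o[0])/(d[0]-w[1]*d[1]-w[2]*d[2]);return o+t*d
for nm,uv in dict(Rstrip_topL=(232,57),Rstrip_botR=(325,92),s1L=(262,88),s1R=(290,96),s2L=(229,206),s2R=(260,214),s1bL=(241,163),s1bR=(270,173),s2top=(205,305),s2topR=(232,313),B_L=(510,175),B_R=(603,213),b1L=(543,206),b1R=(568,213),b1tL=(543,290),b1tR=(568,297),cb0=(325,133),cb1=(490,185),cbt0=(317,170),cbt1=(485,240)).items():
    print(nm,onplane(*cr(*uv)))
E
```

```text
x= [ 0.7126  0.2543 -0.001 ] 817 0.0006454522270863133 yaw -14.268074244166938 552 268
Rstrip_topL [ 0.6672 -0.1785  0.0099]
Rstrip_botR [ 0.6767 -0.141   0.0075]
s1L [ 0.6707 -0.1646  0.0193]
s1R [ 0.6734 -0.1537  0.0174]
s2L [ 0.6705 -0.1649  0.0791]
s2R [ 0.6732 -0.1543  0.0772]
s1bL [ 0.6706 -0.1648  0.0589]
s1bR [ 0.6733 -0.1542  0.058 ]
s2top [ 0.6707 -0.164   0.1192]
s2topR [ 0.6729 -0.1555  0.1183]
B_L [ 0.6966 -0.0628  0.0097]
B_R [ 0.7069 -0.0222  0.0089]
b1L [ 0.7002 -0.0487  0.0188]
b1R [ 0.7029 -0.0379  0.0169]
b1tL [ 0.6999 -0.0495  0.0599]
b1tR [ 0.7024 -0.0395  0.0584]
cb0 [ 0.6774 -0.138   0.0286]
cb1 [ 0.6944 -0.0712  0.0196]
cbt0 [ 0.6774 -0.1382  0.0479]
cbt1 [ 0.6941 -0.0726  0.0479]
```

```bash
python3 - <<'E'
from h import *
np.set_printoptions(precision=1,suppress=True)
a=np.radians(-14.27);d=np.array([np.cos(a),np.sin(a)])
o=np.array([.6866,-.1008])
p=o-d*(.049+.045);print(p*1000);print(rel([*p,.150],75.73))
E
```

```text
[595.5 -77.6]
(array([  9.4, 146.2,  43.8]), array([-0.3, -0.1, 28.3]))
```

```bash
python3 -m creep '[{"slide":[2,30,0],"dr":[0,0,7],"gripper":1},{"slide":[4,60,0],"dr":[0,0,14],"gripper":1},{"slide":[6,95,15],"dr":[0,0,21],"gripper":1},{"slide":[9,130,30],"dr":[0,0,28],"gripper":1},{"slide":[9,146,44],"dr":[0,0,28.3],"gripper":1},{"slide":[9,146,44],"dr":[0,0,28.3],"gripper":1},{"slide":[9,146,44],"dr":[0,0,28.3],"gripper":1},{"slide":[9,146,44],"dr":[0,0,28.3],"gripper":1}]'
python3 -m creep '[{"slide":[0,0,0],"dr":[0,0,0],"gripper":1},{"slide":[0,0,0],"dr":[0,0,0],"gripper":1},{"slide":[0,0,0],"dr":[0,0,0],"gripper":1}]'
python3 - <<'E'
from h import *
np.set_printoptions(precision=4,suppress=True)
s=manip.get_state();print(s["position"],s["contact_force"],np.degrees(s["tcp_rot"]))
print(rel([.5955,-.0776,.150],75.73))
for n in ["wrist","scene","top"]:
    c=manip.camera(n);np.savez(n+"5.npz",**c);cv2.imwrite(f"pics/{n}5.png",c["color"][:,:,::-1])
    if n=="scene": cv2.imwrite("pics/s5c.png",cv2.resize(c["color"][180:340,200:400,::-1],(750,600),interpolation=cv2.INTER_NEAREST))
    if n=="top": cv2.imwrite("pics/t5c.png",cv2.resize(c["color"][88:208,242:352,::-1],(550,600),interpolation=cv2.INTER_NEAREST))
E
```

```text
time: 5.37
position: [0.5958, -0.0787, 0.1511]
tcp_rot: [-2.478, -1.926, 0.005]
contact_force: [0.1, 0.2, -3.9]
width: 0.0102
time: 5.62
position: [0.5974, -0.0793, 0.1539]
tcp_rot: [2.481, 1.926, 0.001]
contact_force: [0.5, 0.9, -3.8]
width: 0.0101
[ 0.5974 -0.0793  0.1539] [ 0.5488  0.9079 -3.82  ] [142.134  110.358    0.0624]
(array([ 1.1855, -2.2623,  3.9002]), array([ 0.0662,  0.0011, -0.0758]))
```

View pics/s5c.png

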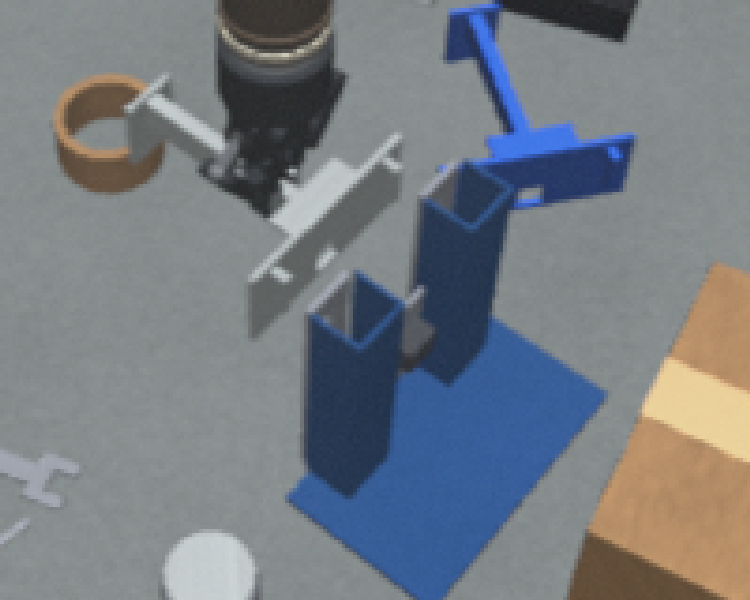

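View pics/t5c.png

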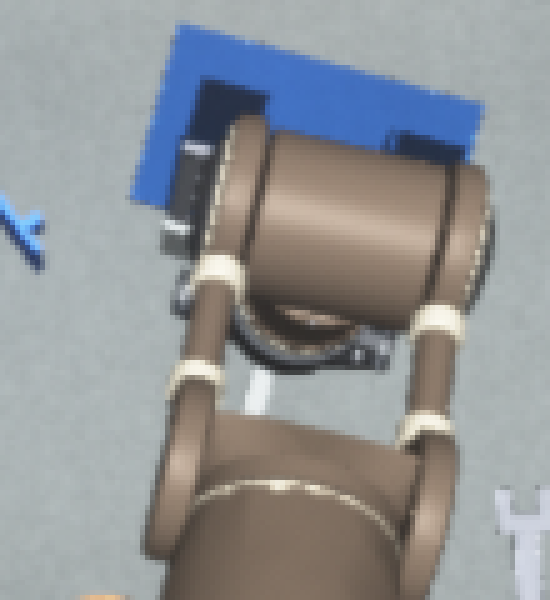

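View pics/wrist5.png

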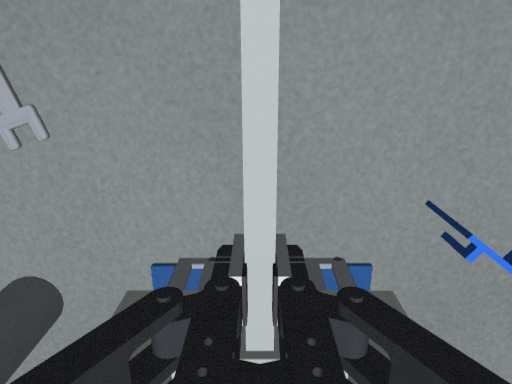

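```bash
python3 - <<'E'
from h import *
np.set_printoptions(precision=4,suppress=True)
s=manip.get_state();R=Rn.from_rotvec(s["tcp_rot"]).as_matrix();p0=s["position"]
c=load("wrist5.npz");cv2.imwrite("pics/w5c.png",cv2.resize(c["color"][240:310,130:390,::-1],(780,210),interpolation=cv2.INTER_NEAREST))
P=cloud(c);T=(P-p0)@R
for v in (268,272,278,285):
    g=c["color"][v].astype(int);b=np.where((g[:,2]-g[:,0]>50))[0]; b=b[(b>130)&(b<390)];print(v,b.min(),b.max(),T[v,b.min()],T[v,b.max()])
for v in (100,200,225):
    row=T[v,235:285];m=(row[:,2]<-.01)&(row[:,2]>-.05);q=row[m];print("fin",(q[:,0].min()+q[:,0].max())/2, np.median(q[:,2]))
# scene
c=load("scene5.npz");P=cloud(c);T=(P-p0)@R;g=c["color"].astype(int);grey=((g.max(-1)-g.min(-1))<25)&(g.min(-1)>80)
m=grey&(abs(T[...,0])<.1)&(T[...,1]>.02)&(T[...,1]<.068)&(T[...,2]<.03)&(T[...,2]>-.06)
q=T[m];print(len(q))
pl=q[(q[:,1]>.04)&(q[:,1]<.056)];print("plate face y",np.median(pl[:,1]),np.percentile(pl[:,0],[0.5,99.5]),np.percentile(pl[:,2],[.5,99.5]))
tp=q[(q[:,2]<-.036)&(q[:,2]>-.046)];print("plate top",np.percentile(tp[:,0],[.5,99.5]),np.median(tp[:,2]))
m=(abs(T[...,0])<.12)&(T[...,1]>.07)&(T[...,1]<.2)&(P[...,2]>.19)&(P[...,2]<.23);q=T[m]
t=q[q[:,2]<q[:,2].min()+.012];print("post tops",len(q),np.percentile(q[:,0],[.5,99.5]),np.percentile(q[:,1],[.5,5,50,99.5]),np.percentile(P[m][:,2],[50,99]))
for k in (q[q[:,0]<0],q[q[:,0]>0]): print(len(k),np.percentile(k[:,0],[1,99]),np.percentile(k[:,1],[1,99]))
E
```

```text
268 151 372 [-0.1084  0.1035  0.1466] [0.1102 0.1046 0.1485]
272 151 371 [-0.1088  0.1079  0.1463] [0.1088 0.1077 0.1461]
278 152 370 [-0.1082  0.1143  0.1455] [0.1089 0.1152 0.147 ]
285 153 370 [-0.1088  0.1239  0.1475] [0.1097 0.1234 0.1469]
fin -0.0013387576253066523 -0.02801109497107164
fin -0.0012012916188995533 -0.028016511768168155
fin -0.0013590937406017757 -0.028023486494965263
875
plate face y 0.04804346367767874 [-0.0814  0.0767] [-0.043   0.0283]
plate top [-0.0797  0.0763] -0.039879961262134535
post tops 454 [-0.0842  0.0839] [0.0901 0.0922 0.1172 0.1389] [0.1998 0.2074]
235 [-0.0842 -0.0364] [0.0913 0.1386]
219 [0.0352 0.0839] [0.0901 0.1388]
```

View pics/w5c.png

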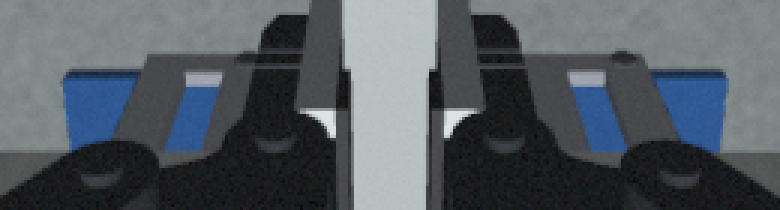

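```bash
python3 - <<'E'
from h import *
np.set_printoptions(precision=4,suppress=True)
s=manip.get_state();R=Rn.from_rotvec(s["tcp_rot"]).as_matrix();p0=s["position"]
c=load("wrist5.npz");P=cloud(c);T=(P-p0)@R
o=-c["R"].T@c["t"]
g=c["color"].astype(int)
for u in (192,197,202,322,326,330): print(u,g[258:272,u].sum(-1), T[262:268,u,1],P[262:268,u,2])
m=(T[...,1]>.06)&(T[...,1]<.1)&(P[...,2]>.012)&(P[...,2]<.06);q=T[m];print(len(q),np.percentile(q[:,1],[5,50,95]))
for side in (q[q[:,0]<0],q[q[:,0]>0]): print(np.median(side,0))
for u,v in [(197,263.7),(326,263.7),(197,257.5),(326,257.5)]:
    d=R.T@c["R"].T@np.linalg.solve(c["K"],[u,v,1.]);ot=R.T@(o-p0)
    for y in (.0895,.0915,.0935):
        t=(y-ot[1])/d[1];print(u,v,y,"z",p0[2]-(ot+t*d)[2])
E
```

```text
192 [254 221 213 226 227 274 413 496 494 500 452 279 288 284] [0.0913 0.0913 0.0914 0.0921 0.0944 0.0948] [0.0161 0.0178 0.0195 0.02   0.0181 0.0192]
197 [242 218 213 221 225 280 418 499 494 497 453 279 287 285] [0.0916 0.0914 0.0919 0.0931 0.0941 0.095 ] [0.0156 0.0176 0.0186 0.0184 0.0186 0.0188]
202 [250 223 230 223 215 278 412 499 497 492 438 268 256 246] [0.0916 0.0916 0.0918 0.0927 0.0938 0.0946] [0.0156 0.0173 0.0188 0.019  0.019  0.0195]
322 [257 220 224 225 220 309 454 504 506 498 456 279 279 284] [0.0916 0.0912 0.0913 0.093  0.0937 0.0948] [0.0155 0.0179 0.0195 0.0184 0.0191 0.0191]
326 [256 221 225 216 224 306 451 499 499 495 451 277 283 282] [0.0915 0.0916 0.0916 0.0924 0.0933 0.0941] [0.0157 0.0173 0.0189 0.0195 0.0197 0.0202]
330 [250 217 227 230 223 309 458 487 498 493 438 279 281 280] [0.0919 0.0914 0.0917 0.093  0.0941 0.0949] [0.015  0.0176 0.0188 0.0185 0.0184 0.0189]
1923 [0.0901 0.0916 0.0945]
[-0.0658  0.0917  0.1213]
[0.0664 0.0915 0.121 ]
197 263.7 0.0895 z 0.0217929037387809
197 263.7 0.0915 z 0.018598217481658685
197 263.7 0.0935 z 0.01540353122453647
326 263.7 0.0895 z 0.021712947421142048
326 263.7 0.0915 z 0.01851732933157041
326 263.7 0.0935 z 0.015321711241998826
197 257.5 0.0895 z 0.010853266637077363
197 257.5 0.0915 z 0.007531086904304929
197 257.5 0.0935 z 0.004208907171532494
326 257.5 0.0895 z 0.010770242968356436
326 257.5 0.0915 z 0.007447095655399416
326 257.5 0.0935 z 0.004123948342442341
```

```bash
python3 -m creep '[{"slide":[1.7,5,5],"dr":[0,0,0],"gripper":1},{"slide":[1.7,15,9.5],"dr":[0,0,0],"gripper":1},{"slide":[1.7,22,9.5],"dr":[0,0,0],"gripper":1},{"slide":[1.7,22,9.5],"dr":[0,0,0],"gripper":1},{"slide":[1.7,22,9.5],"dr":[0,0,0],"gripper":1},{"slide":[1.7,22,9.5],"dr":[0,0,0],"gripper":1}]'
cat >> h.py <<'E'
RK=np.radians(-14.27);DX=np.array([np.cos(RK),np.sin(RK),0]);DY=np.array([-DX[1],DX[0],0])
def st():
    s=manip.get_state();p=s["position"]*1000;f=s["contact_force"]
    R=Rn.from_rotvec(s["tcp_rot"]).as_matrix()
    o=np.array([.5974,-.0793,.1539])*1000
    print("t %.2f"%s["time"],"bracket x %.1f y %.1f z0 %.1f"%((p-o)@DX-43.5,(p-o)@DY-1.7,p[2]-30),"F rack x %.1f y %.1f z %.1f"%(f@DX,f@DY,f[2]),"M",(s["wrist_torque"]@DX).round(2),(s["wrist_torque"]@DY).round(2),s["wrist_torque"][2].round(2),"toolx yaw %.2f"%np.degrees(np.arctan2(R[1,0],R[0,0])),"tilt",(np.degrees(R[2,:2])).round(2),"w %.4f"%s["width"])
E
python3 -c "
from h import *;st()"
```

```text
time: 6.27
position: [0.6194, -0.0826, 0.1432]
tcp_rot: [-2.48, -1.927, 0.001]
contact_force: [-1.0, -0.2, -4.6]
width: 0.0101
t 6.27 bracket x -21.4 y 0.5 z0 113.2 F rack x -0.9 y -0.4 z -4.6 M 0.01 -0.06 0.02 toolx yaw 75.69 tilt [-0.   -0.05] w 0.0101
```

```bash
python3 -m creep '[{"slide":[0,3,-1],"dr":[0,0,0],"gripper":1},{"slide":[0,6,-1],"dr":[0,0,0],"gripper":1},{"slide":[0,9,-1],"dr":[0,0,0],"gripper":1},{"slide":[0,11,-1],"dr":[0,0,0],"gripper":1},{"slide":[0,12,-1],"dr":[0,0,0],"gripper":1},{"slide":[0,12,-1],"dr":[0,0,0],"gripper":1}]'
python3 -c "
from h import *;st()"
```

```text
time: 6.77
position: [0.6313, -0.0857, 0.1446]
tcp_rot: [2.481, 1.927, 0.0]
contact_force: [1.0, -0.0, -3.8]
width: 0.0105
t 6.77 bracket x -9.0 y 0.5 z0 114.6 F rack x 0.9 y 0.2 z -3.8 M 0.03 -0.07 -0.04 toolx yaw 75.69 tilt [-0.    0.02] w 0.0105
```

Past the −13 mm threshold with no contact force; continuing in.

```bash
python3 -m creep '[{"slide":[0,1.5,0],"dr":[0,0,0],"gripper":1},{"slide":[0,3,0],"dr":[0,0,0],"gripper":1},{"slide":[0,4.5,0],"dr":[0,0,0],"gripper":1},{"slide":[0,5,0],"dr":[0,0,0],"gripper":1},{"slide":[0,5,0],"dr":[0,0,0],"gripper":1}]'
python3 - <<'E'
from h import *
st()
c=manip.camera("scene");cv2.imwrite("pics/s6c.png",cv2.resize(c["color"][180:340,200:400,::-1],(750,600),interpolation=cv2.INTER_NEAREST))
E
```

```text
time: 7.18
position: [0.636, -0.0869, 0.1445]
tcp_rot: [2.481, 1.927, 0.0]
contact_force: [0.9, 0.3, -4.1]
width: 0.0102
t 7.18 bracket x -4.2 y 0.5 z0 114.5 F rack x 0.8 y 0.5 z -4.1 M -0.02 -0.08 -0.01 toolx yaw 75.69 tilt [0.   0.01] w 0.0102
```

View pics/s6c.png

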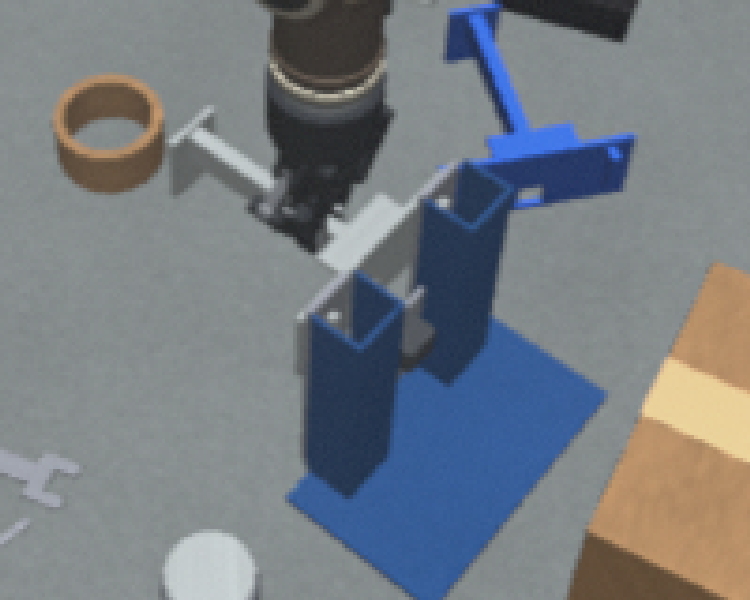

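```bash
python3 -m creep '[{"slide":[0,1,0],"dr":[0,0,0],"gripper":1},{"slide":[0,2,0],"dr":[0,0,0],"gripper":1},{"slide":[0,3,0],"dr":[0,0,0],"gripper":1},{"slide":[0,3,0],"dr":[0,0,0],"gripper":1}]'
python3 -c "
from h import *;st()"
```

```text
time: 7.57
position: [0.6386, -0.0876, 0.1444]
tcp_rot: [-2.48, -1.927, 0.001]
contact_force: [-0.1, 0.5, -2.7]
width: 0.0099
t 7.57 bracket x -1.5 y 0.5 z0 114.4 F rack x -0.3 y 0.5 z -2.7 M -0.01 -0.01 -0.02 toolx yaw 75.70 tilt [-0.   -0.03] w 0.0099
```

```bash
python3 -m creep '[{"slide":[0,0.7,0],"dr":[0,0,0],"gripper":1},{"slide":[0,0.7,1.5],"dr":[0,0,0],"gripper":1},{"slide":[0,0.7,3],"dr":[0,0,0],"gripper":1},{"slide":[0,0.7,4],"dr":[0,0,0],"gripper":1},{"slide":[0,0.7,4],"dr":[0,0,0],"gripper":1}]'
python3 -c "
from h import *;st()"
```

```text
time: 7.98
position: [0.6387, -0.0875, 0.1398]
tcp_rot: [-2.48, -1.927, 0.002]
contact_force: [-2.8, 0.8, -3.2]
width: 0.0097
t 7.98 bracket x -1.5 y 0.5 z0 109.8 F rack x -2.9 y 0.1 z -3.2 M 0.06 0.33 0.03 toolx yaw 75.70 tilt [-0.  -0.1] w 0.0097
```

```bash
python3 -m creep '[{"slide":[0,-1.2,1],"dr":[0,0,0],"gripper":1},{"slide":[0,-1.2,2],"dr":[0,0,0],"gripper":1},{"slide":[0,-1.2,3],"dr":[0,0,0],"gripper":1},{"slide":[0,-1.2,4],"dr":[0,0,0],"gripper":1},{"slide":[0,-1.2,4],"dr":[0,0,0],"gripper":1}]'
python3 -c "
from h import *;st()"
```

```text
time: 8.4
position: [0.6387, -0.0876, 0.1364]
tcp_rot: [2.48, 1.927, 0.001]
contact_force: [-0.4, -0.7, -3.6]
width: 0.0099
t 8.40 bracket x -1.4 y 0.5 z0 106.4 F rack x -0.3 y -0.8 z -3.6 M 0.04 -0.01 0.02 toolx yaw 75.68 tilt [0.   0.06] w 0.0099
```

```bash
python3 -m creep '[{"slide":[0,0,1],"dr":[0,0,0],"gripper":1},{"slide":[0,0,2],"dr":[0,0,0],"gripper":1},{"slide":[0,0,3],"dr":[0,0,0],"gripper":1},{"slide":[0,0,4],"dr":[0,0,0],"gripper":1},{"slide":[0,0,4],"dr":[0,0,0],"gripper":1}]'
python3 -c "
from h import *;st()"
python3 -m creep '[{"slide":[0,0,1],"dr":[0,0,0],"gripper":1},{"slide":[0,0,2],"dr":[0,0,0],"gripper":1},{"slide":[0,0,2],"dr":[0,0,0],"gripper":1},{"slide":[0,0,2],"dr":[0,0,0],"gripper":1}]'
python3 -c "
from h import *;st()"
```

```text
time: 8.82
position: [0.6374, -0.0872, 0.132]
tcp_rot: [-2.48, -1.926, 0.002]
contact_force: [-2.9, 0.5, -3.7]
width: 0.0101
t 8.82 bracket x -2.8 y 0.5 z0 102.0 F rack x -3.0 y -0.2 z -3.7 M -0.04 0.77 -0.01 toolx yaw 75.69 tilt [-0.   -0.13] w 0.0101
time: 9.15
position: [0.6373, -0.0872, 0.13]
tcp_rot: [-2.479, -1.926, 0.002]
contact_force: [-4.4, 0.4, -2.1]
width: 0.01
t 9.15 bracket x -2.9 y 0.5 z0 100.0 F rack x -4.3 y -0.7 z -2.1 M -0.03 1.52 0.02 toolx yaw 75.69 tilt [-0.   -0.14] w 0.0100
```

```bash
python3 -m creep '[{"slide":[0,0.3,1],"dr":[0,0,0],"gripper":1},{"slide":[0,0.5,2],"dr":[0,0,0],"gripper":1},{"slide":[0,0.5,3],"dr":[0,0,0],"gripper":1},{"slide":[0,0.5,3],"dr":[0,0,0],"gripper":1}]'
python3 -c "
from h import *;st()"
python3 -m creep '[{"slide":[0,0,1],"dr":[0,0,0],"gripper":1},{"slide":[0,0,2],"dr":[0,0,0],"gripper":1},{"slide":[0,0,3],"dr":[0,0,0],"gripper":1},{"slide":[0,0,3],"dr":[0,0,0],"gripper":1}]'
python3 -c "
from h import *;st()"
```

```text
time: 9.48
position: [0.6377, -0.0873, 0.127]
tcp_rot: [-2.479, -1.926, 0.003]
contact_force: [-5.5, 1.6, -2.6]
width: 0.0097
t 9.48 bracket x -2.5 y 0.5 z0 97.0 F rack x -5.8 y 0.2 z -2.6 M 0.01 1.52 -0.01 toolx yaw 75.69 tilt [-0.   -0.16] w 0.0097
time: 9.82
position: [0.6374, -0.0872, 0.124]
tcp_rot: [-2.479, -1.926, 0.003]
contact_force: [-6.7, 1.5, -0.3]
width: 0.01
t 9.82 bracket x -2.8 y 0.5 z0 94.0 F rack x -6.9 y -0.2 z -0.3 M -0.05 0.98 -0.02 toolx yaw 75.69 tilt [-0.  -0.2] w 0.0100
```

```bash
python3 -m creep '[{"slide":[0,0,1],"dr":[0,0,0],"gripper":1},{"slide":[0,0,2],"dr":[0,0,0],"gripper":1},{"slide":[0,0,3],"dr":[0,0,0],"gripper":1},{"slide":[0,0,3],"dr":[0,0,0],"gripper":1}]'
python3 -c "
from h import *;st()"
python3 -m creep '[{"slide":[0,0,1],"dr":[0,0,0],"gripper":1},{"slide":[0,0,2],"dr":[0,0,0],"gripper":1},{"slide":[0,0,3],"dr":[0,0,0],"gripper":1},{"slide":[0,0,3],"dr":[0,0,0],"gripper":1}]'
python3 -c "
from h import *;st()"
```

```text
time: 10.15
position: [0.6369, -0.0871, 0.1202]
tcp_rot: [-2.478, -1.926, 0.004]
contact_force: [-4.7, 0.4, -3.2]
width: 0.0096
t 10.15 bracket x -3.3 y 0.5 z0 90.2 F rack x -4.7 y -0.8 z -3.2 M 0.03 0.99 0.06 toolx yaw 75.70 tilt [-0.01 -0.26] w 0.0096
time: 10.48
position: [0.6369, -0.0871, 0.1171]
tcp_rot: [-2.478, -1.926, 0.005]
contact_force: [-5.9, 1.0, -4.7]
width: 0.0098
t 10.48 bracket x -3.3 y 0.5 z0 87.1 F rack x -6.0 y -0.5 z -4.7 M -0.02 1.41 -0.02 toolx yaw 75.70 tilt [-0.01 -0.26] w 0.0098
```

```bash
python3 -m creep '[{"slide":[0,0,0.7],"dr":[0,0,0],"gripper":1},{"slide":[0,0,1.4],"dr":[0,0,0],"gripper":1},{"slide":[0,0,2],"dr":[0,0,0],"gripper":1},{"slide":[0,0,2],"dr":[0,0,0],"gripper":1}]'
python3 -c "
from h import *;st()"
python3 -m creep '[{"slide":[0,0,0.5],"dr":[0,0,0],"gripper":1},{"slide":[0,0,1],"dr":[0,0,0],"gripper":1},{"slide":[0,0,1.5],"dr":[0,0,0],"gripper":1},{"slide":[0,0,1.5],"dr":[0,0,0],"gripper":1}]'
python3 -c "
from h import *;st()"
```

```text
time: 10.82
position: [0.6386, -0.0876, 0.115]
tcp_rot: [2.481, 1.927, -0.0]
contact_force: [-0.7, 0.6, -9.4]
width: 0.01
t 10.82 bracket x -1.5 y 0.4 z0 85.0 F rack x -0.8 y 0.4 z -9.4 M 0.07 0.21 0.03 toolx yaw 75.69 tilt [-0.01 -0.  ] w 0.0100
time: 11.15
position: [0.6386, -0.0876, 0.1149]
tcp_rot: [-2.481, -1.927, 0.0]
contact_force: [-2.1, 0.9, -7.6]
width: 0.0103
t 11.15 bracket x -1.5 y 0.4 z0 84.9 F rack x -2.2 y 0.4 z -7.6 M -0.02 0.38 0.04 toolx yaw 75.70 tilt [-0.01 -0.02] w 0.0103
```

```bash
python3 -m creep '[{"slide":[0,0,0.5],"dr":[0,0,0],"gripper":1},{"slide":[0,0,1],"dr":[0,0,0],"gripper":1},{"slide":[0,0,1.5],"dr":[0,0,0],"gripper":1},{"slide":[0,0,1.5],"dr":[0,0,0],"gripper":1}]'
python3 - <<'E'
from h import *
st()
for n in ["scene","wrist"]:
    c=manip.camera(n)
    if n=="scene": cv2.imwrite("pics/s7c.png",cv2.resize(c["color"][180:340,200:400,::-1],(750,600),interpolation=cv2.INTER_NEAREST))
E
```

```text
time: 11.48
position: [0.6388, -0.0875, 0.1143]
tcp_rot: [2.481, 1.928, 0.0]
contact_force: [-4.7, 0.4, -3.1]
width: 0.0098
t 11.48 bracket x -1.4 y 0.5 z0 84.3 F rack x -4.7 y -0.8 z -3.1 M 0.0 0.68 0.01 toolx yaw 75.70 tilt [-0.    0.01] w 0.0098
```

View pics/s7c.png

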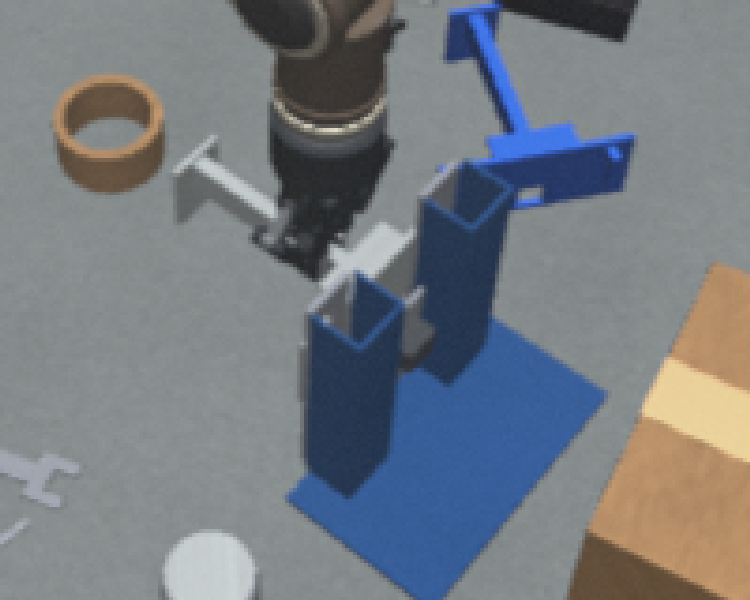

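```bash
python3 -m creep '[{"slide":[0,-0.8,0.5],"dr":[0,0,0],"gripper":1},{"slide":[0,-0.8,1],"dr":[0,0,0],"gripper":1},{"slide":[0,-0.8,1.5],"dr":[0,0,0],"gripper":1},{"slide":[0,-0.8,1.5],"dr":[0,0,0],"gripper":1}]'
python3 -c "
from h import *;st()"
python3 -m creep '[{"slide":[0,0,0.5],"dr":[0,0,0],"gripper":1},{"slide":[0,0,1],"dr":[0,0,0],"gripper":1},{"slide":[0,0,1],"dr":[0,0,0],"gripper":1}]'
python3 -c "
from h import *;st()"
```

```text
time: 11.92
position: [0.6388, -0.0875, 0.1131]
tcp_rot: [2.48, 1.927, 0.002]
contact_force: [-3.5, 1.3, 0.5]
width: 0.0101
t 11.92 bracket x -1.3 y 0.5 z0 83.1 F rack x -3.7 y 0.4 z 0.5 M -0.05 0.54 0.03 toolx yaw 75.69 tilt [0.01 0.11] w 0.0101
time: 12.17
position: [0.6388, -0.0875, 0.113]
tcp_rot: [2.48, 1.927, 0.002]
contact_force: [-5.0, 0.9, 5.3]
width: 0.0102
t 12.17 bracket x -1.3 y 0.6 z0 83.0 F rack x -5.1 y -0.4 z 5.3 M -0.09 0.77 -0.02 toolx yaw 75.70 tilt [0.  0.1] w 0.0102
```

```bash
python3 -m creep '[{"slide":[0,0,-0.8],"dr":[0,0,0],"gripper":1},{"slide":[0,-0.6,-0.8],"dr":[0,0,0],"gripper":0.8},{"slide":[0,-0.6,-0.8],"dr":[0,0,0],"gripper":0.7},{"slide":[0,-0.6,-0.8],"dr":[0,0,0],"gripper":0.6},{"slide":[0,-0.6,-0.8],"dr":[0,0,0],"gripper":0.6},{"slide":[0,-0.6,-0.8],"dr":[0,0,0],"gripper":0.6}]' 20
python3 -c "
from h import *;st()"
```

```text
time: 12.67
position: [0.6381, -0.0874, 0.1121]
tcp_rot: [2.48, 1.927, 0.002]
contact_force: [-0.2, 0.6, -0.4]
width: 0.034
t 12.67 bracket x -2.0 y 0.5 z0 82.1 F rack x -0.3 y 0.6 z -0.4 M 0.04 0.04 0.01 toolx yaw 75.69 tilt [0.   0.09] w 0.0340
```

Free. Raise straight up, then look.

```bash
python3 -m creep '[{"slide":[0,-1,-10],"dr":[0,0,0],"gripper":0.6},{"slide":[0,-2,-30],"dr":[0,0,0],"gripper":0.6},{"slide":[0,-5,-60],"dr":[0,0,0],"gripper":0.6},{"slide":[0,-30,-100],"dr":[0,0,0],"gripper":1},{"slide":[0,-60,-120],"dr":[0,0,0],"gripper":1},{"slide":[0,-80,-130],"dr":[0,0,0],"gripper":1},{"slide":[0,-80,-130],"dr":[0,0,0],"gripper":1},{"slide":[0,-80,-130],"dr":[0,0,0],"gripper":1}]' 40
python3 - <<'E'
from h import *
st();print(manip.get_state()["position"])
for n in ["scene","wrist","top"]:
    c=manip.camera(n);np.savez(n+"8.npz",**c);cv2.imwrite(f"pics/{n}8.png",c["color"][:,:,::-1])
    if n=="scene": cv2.imwrite("pics/s8c.png",cv2.resize(c["color"][180:340,200:400,::-1],(750,600),interpolation=cv2.INTER_NEAREST))
E
```

```text
time: 13.33
position: [0.5603, -0.0675, 0.2438]
tcp_rot: [2.478, 1.926, 0.004]
contact_force: [1.1, -0.2, -0.8]
width: 0.0001
t 13.33 bracket x -82.3 y 0.6 z0 213.8 F rack x 1.1 y 0.1 z -0.8 M 0.0 -0.01 0.02 toolx yaw 75.70 tilt [0.01 0.23] w 0.0001
[ 0.56033276 -0.0674603   0.2437693 ]
```

View pics/s8c.png

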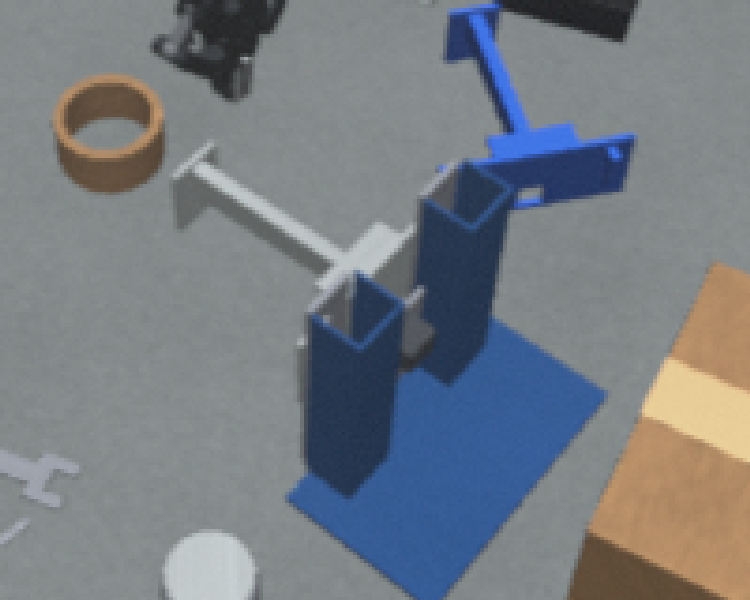

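View pics/wrist8.png

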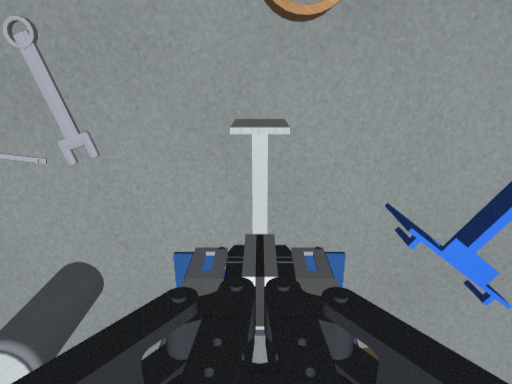

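```bash
python3 -m creep '[{"slide":[-0.5,38,0],"dr":[0,0,0],"gripper":1},{"slide":[-0.5,76,0],"dr":[0,0,0],"gripper":1},{"slide":[-0.5,114,0],"dr":[0,0,0],"gripper":1},{"slide":[-0.5,114,30],"dr":[0,0,0],"gripper":1},{"slide":[-0.5,114,60],"dr":[0,0,0],"gripper":1},{"slide":[-0.5,114,76],"dr":[0,0,0],"gripper":1},{"slide":[-0.5,114,80],"dr":[0,0,0],"gripper":1},{"slide":[-0.5,114,80],"dr":[0,0,0],"gripper":1}]' 40
python3 - <<'E'
from h import *
np.set_printoptions(precision=4,suppress=True)
st();s=manip.get_state();print(s["position"])
for n in ["scene","top"]:
    c=load(n+"8.npz");P=cloud(c);org=np.array([.6866,-.1008,0])
    X=(P-org)@np.stack([DX,DY,[0,0,1]],1)
    g=c["color"].astype(int);grey=((g.max(-1)-g.min(-1))<25)&(g.min(-1)>110)
    for x in (-.16,-.13,-.10,-.07,-.045,-.02):
        m=grey&(abs(X[...,0]-x)<.012)&(abs(X[...,1])<.02)&(X[...,2]>.1)&(X[...,2]<.17);q=X[m]
        if len(q): print(n,x,len(q),np.median(q[:,1]),np.percentile(q[:,2],[50,90]))
E
```

```text
time: 14.15
position: [0.6687, -0.0959, 0.1578]
tcp_rot: [-2.477, -1.924, 0.007]
contact_force: [-0.3, 0.1, 0.5]
width: -0.0003
t 14.15 bracket x 29.7 y -0.3 z0 127.8 F rack x -0.4 y 0.1 z 0.5 M -0.02 0.01 0.0 toolx yaw 75.68 tilt [-0.02 -0.37] w -0.0003
[ 0.6687 -0.0959  0.1578]
scene -0.16 62 -0.00023551745757850493 [0.1359 0.1401]
scene -0.13 38 -0.0004791552945055767 [0.1358 0.1384]
scene -0.1 41 -0.00175315016876718 [0.1366 0.1388]
scene -0.07 42 -0.0015234196311733586 [0.1379 0.1412]
scene -0.045 44 -0.001752921518701918 [0.1393 0.1408]
scene -0.02 84 0.0022824155426460248 [0.153  0.1548]
top -0.16 48 0.004142438100394226 [0.1351 0.1397]
top -0.13 17 0.005321802948426282 [0.1338 0.139 ]
```

```bash
python3 -m creep '[{"slide":[0,2,1],"dr":[0,0,0],"gripper":1},{"slide":[0,2,2],"dr":[0,0,0],"gripper":1},{"slide":[0,2,3],"dr":[0,0,0],"gripper":1},{"slide":[0,2,4],"dr":[0,0,0],"gripper":1},{"slide":[0,2,4],"dr":[0,0,0],"gripper":1}]' 40
python3 -c "
from h import *;st()"
python3 -m creep '[{"slide":[0,0,0.7],"dr":[0,0,0],"gripper":1},{"slide":[0,0,1.4],"dr":[0,0,0],"gripper":1},{"slide":[0,0,2],"dr":[0,0,0],"gripper":1},{"slide":[0,0,2],"dr":[0,0,0],"gripper":1}]' 40
python3 -c "
from h import *;st()"
```

```text
time: 14.57
position: [0.6726, -0.0967, 0.1589]
tcp_rot: [2.48, 1.927, 0.002]
contact_force: [-0.1, 0.0, -0.1]
width: -0.0004
t 14.57 bracket x 33.7 y 0.0 z0 128.9 F rack x -0.1 y 0.0 z -0.1 M -0.02 -0.02 -0.05 toolx yaw 75.69 tilt [0.  0.1] w -0.0004
time: 14.9
position: [0.672, -0.0965, 0.1557]
tcp_rot: [-2.481, -1.927, 0.0]
contact_force: [0.9, -0.2, 0.4]
width: 0.0001
t 14.90 bracket x 33.0 y -0.0 z0 125.7 F rack x 0.9 y 0.0 z 0.4 M -0.0 0.01 0.01 toolx yaw 75.69 tilt [ 0.   -0.01] w 0.0001
```

```bash
python3 -m creep '[{"slide":[0,0,0.7],"dr":[0,0,0],"gripper":1},{"slide":[0,0,1.4],"dr":[0,0,0],"gripper":1},{"slide":[0,0,2],"dr":[0,0,0],"gripper":1},{"slide":[0,0,2],"dr":[0,0,0],"gripper":1}]' 40
python3 -c "
from h import *;st()"
python3 -m creep '[{"slide":[0,0,0.7],"dr":[0,0,0],"gripper":1},{"slide":[0,0,1.4],"dr":[0,0,0],"gripper":1},{"slide":[0,0,1.4],"dr":[0,0,0],"gripper":1}]' 40
python3 -c "
from h import *;st()"
```

```text
time: 15.23
position: [0.672, -0.0966, 0.1536]
tcp_rot: [-2.481, -1.927, 0.0]
contact_force: [-0.2, 0.6, -0.8]
width: 0.0
t 15.23 bracket x 33.1 y -0.1 z0 123.6 F rack x -0.3 y 0.6 z -0.8 M -0.04 0.01 0.06 toolx yaw 75.69 tilt [-0.   -0.02] w 0.0000
time: 15.48
position: [0.6723, -0.0966, 0.1529]
tcp_rot: [2.481, 1.927, 0.0]
contact_force: [-0.3, 0.7, 1.7]
width: -0.0001
t 15.48 bracket x 33.3 y -0.0 z0 122.9 F rack x -0.4 y 0.6 z 1.7 M -0.02 0.16 0.01 toolx yaw 75.69 tilt [-0.    0.01] w -0.0001
```

Contact at z≈153 (the ledge at home). Press a bit further to confirm it is solid.

```bash
python3 -m creep '[{"slide":[0,0,0.7],"dr":[0,0,0],"gripper":1},{"slide":[0,0,1.4],"dr":[0,0,0],"gripper":1},{"slide":[0,0,2],"dr":[0,0,0],"gripper":1},{"slide":[0,0,2],"dr":[0,0,0],"gripper":1}]' 40
python3 -c "
from h import *;st()"
python3 -m creep '[{"slide":[0,0,0.7],"dr":[0,0,0],"gripper":1},{"slide":[0,0,1.4],"dr":[0,0,0],"gripper":1},{"slide":[0,0,1.4],"dr":[0,0,0],"gripper":1}]' 40
python3 -c "
from h import *;st()"
```

```text
time: 15.82
position: [0.6724, -0.0966, 0.1528]
tcp_rot: [2.48, 1.927, 0.0]
contact_force: [-3.9, 1.2, 9.7]
width: 0.0001
t 15.82 bracket x 33.4 y 0.0 z0 122.8 F rack x -4.1 y 0.2 z 9.7 M -0.05 0.66 -0.01 toolx yaw 75.70 tilt [-0.    0.03] w 0.0001
time: 16.07
position: [0.6724, -0.0966, 0.1526]
tcp_rot: [2.48, 1.927, 0.0]
contact_force: [-5.3, 1.0, 13.4]
width: 0.0003
t 16.07 bracket x 33.4 y -0.0 z0 122.6 F rack x -5.4 y -0.3 z 13.4 M -0.11 0.99 -0.02 toolx yaw 75.70 tilt [-0.01  0.03] w 0.0003
```

```bash
python3 -m creep '[{"slide":[0,0,-5],"dr":[0,0,0],"gripper":1},{"slide":[0,0,-20],"dr":[0,0,0],"gripper":1},{"slide":[0,-20,-60],"dr":[0,0,0],"gripper":1},{"slide":[0,-60,-80],"dr":[0,0,0],"gripper":1},{"slide":[0,-100,-100],"dr":[0,0,0],"gripper":1},{"slide":[0,-140,-100],"dr":[0,0,0],"gripper":1},{"slide":[0,-180,-100],"dr":[0,0,0],"gripper":1},{"slide":[0,-180,-100],"dr":[0,0,0],"gripper":1}]' 40
python3 - <<'E'
from h import *
st()
for n in ["scene","wrist","top"]:
    c=manip.camera(n);np.savez(n+"9.npz",**c);cv2.imwrite(f"pics/{n}9.png",c["color"][:,:,::-1])
a=load("scene0.npz")["color"];b=load("scene9.npz")["color"]
f=lambda x:cv2.resize(x[245:285,290:330,::-1],(390,390),interpolation=cv2.INTER_NEAREST)
cv2.imwrite("pics/cmp.png",np.hstack([f(a),f(b)]))
for k in (a,b): print(k[262:284:1,310].astype(int).sum(-1))
for n in ("scene0","scene5","scene8","scene9"):
    c=load(n+".npz");P=cloud(c);X=(P-np.array([.6866,-.1008,0]))@np.stack([DX,DY,[0,0,1]],1)
    m=(abs(X[...,1])<.03)&(X[...,0]>.003)&(X[...,0]<.07)&(X[...,2]>.06)&(X[...,2]<.125);q=X[m]
    print(n,len(q),np.percentile(q[:,0],[50,90,95,98,100]).round(4),np.percentile(q[:,2],[2,50,98]).round(4))
E
```

```text
time: 16.73
position: [0.4891, -0.0499, 0.2464]
tcp_rot: [-2.474, -1.923, 0.01]
contact_force: [-1.4, 0.9, -1.7]
width: -0.0001
t 16.73 bracket x -155.7 y 0.1 z0 216.4 F rack x -1.6 y 0.5 z -1.7 M -0.02 0.06 0.03 toolx yaw 75.73 tilt [-0.02 -0.59] w -0.0001
[238 246 251 260 250 255 253 249 253 258 254 233 191 156 147 169 236 273
 278 276 280 269]
[254 258 262 263 269 270 267 264 257 267 266 246 197 162 161 177 243 286
 294 288 294 294]
scene0 127 [0.0354 0.0416 0.0418 0.0421 0.0432] [0.0865 0.1088 0.1147]
scene5 128 [0.035  0.0415 0.0419 0.0422 0.0431] [0.0865 0.1092 0.1141]
scene8 126 [0.0355 0.042  0.0422 0.0424 0.0429] [0.086  0.1084 0.1137]
scene9 127 [0.0351 0.0418 0.0422 0.0427 0.0429] [0.0864 0.109  0.1139]
```

View pics/cmp.png

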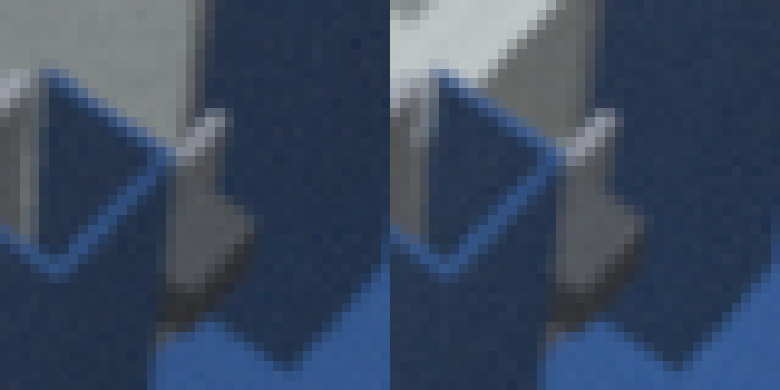

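View pics/wrist9.png

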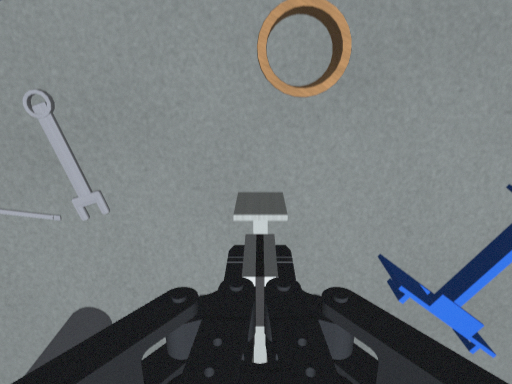

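View pics/top9.png

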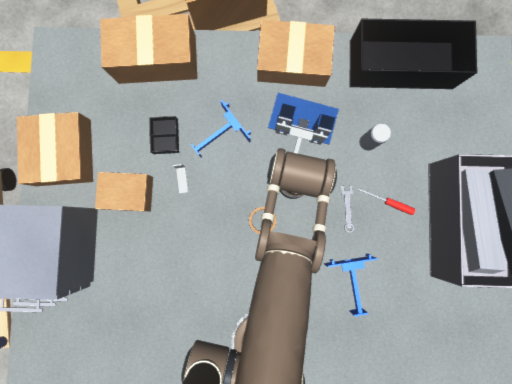

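```bash
python3 - <<'E'
from h import *
np.set_printoptions(precision=1,suppress=True)
print(rel([.555,.052,.26],40.7))
E
```

```text
(array([115. ,  29.6, -10.6]), array([ 0.1, -0. , 35. ]))
```

```bash
python3 -m creep '[{"slide":[30,0,-15],"dr":[0,0,7],"gripper":1},{"slide":[60,5,-15],"dr":[0,0,14],"gripper":1},{"slide":[90,15,-15],"dr":[0,0,21],"gripper":1},{"slide":[115,25,-15],"dr":[0,0,28],"gripper":1},{"slide":[115,30,-15],"dr":[0,0,35],"gripper":1},{"slide":[115,30,-15],"dr":[0,0,35],"gripper":1}]'
python3 -m creep '[{"slide":[0,0,0],"dr":[-7,0,0],"gripper":1},{"slide":[0,0,0],"dr":[-14,0,0],"gripper":1},{"slide":[0,0,0],"dr":[-21,0,0],"gripper":1},{"slide":[0,0,10],"dr":[-28,0,0],"gripper":1},{"slide":[0,0,20],"dr":[-35,0,0],"gripper":1},{"slide":[0,0,30],"dr":[-42,0,0],"gripper":1},{"slide":[0,0,40],"dr":[-45,0,0],"gripper":1},{"slide":[0,0,40],"dr":[-45,0,0],"gripper":1}]'
python3 - <<'E'
from h import *
s=manip.get_state();print(s["q"],s["position"])
c=manip.camera("wrist");np.savez("w10.npz",**c);cv2.imwrite("pics/w10.png",c["color"][::-1,::-1,::-1])
w=np.array([.6866,-.1008,0])-DX*.003;print(proj(c,w+[0,0,.099]))
E
```

```text
time: 17.38
position: [0.5587, 0.0529, 0.2641]
tcp_rot: [2.945, 1.092, 0.004]
contact_force: [0.3, 0.1, -0.1]
width: 0.0
time: 18.05
position: [0.552, 0.0522, 0.2186]
tcp_rot: [2.232, 0.839, 0.332]
contact_force: [-0.4, -0.4, -1.0]
width: -0.0005
[ 0.40670305  0.13634388  2.0855208  -0.9935132   0.93481616  0.3163879 ] [0.55196029 0.0522062  0.21860775]
[260.97086075 196.27185034]
```

View pics/w10.png

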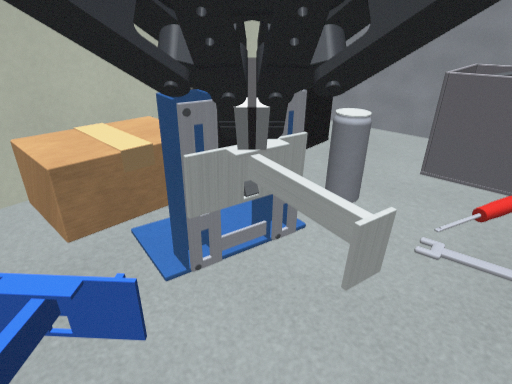

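```bash
python3 - <<'E'
from h import *
c=load("w10.npz");cv2.imwrite("pics/w10c.png",cv2.resize(c["color"][::-1,::-1,::-1][130:220,180:300],(800,600),interpolation=cv2.INTER_CUBIC))
P=cloud(c)[::-1,::-1];X=(P-np.array([.6866,-.1008,0]))@np.stack([DX,DY,[0,0,1]],1)
np.set_printoptions(precision=1,suppress=True,linewidth=150)
for v in range(178,204,2): print(v,(X[v,236:268:3,0]*1000),(X[v,250,1:]*1000))
E
```

```text
178 [ -6.6  -6.7  -6.1  -5.5  -6.5 -13.  -17.6 -25.  -29.8 -35.5 -40. ] [  6.  114.4]
180 [  -6.9   -6.7   -5.4   -5.7 -298.2  -14.4  -19.6  -24.5  -29.9  -35.7  -41.3] [ -2.7 105.5]
182 [ -6.9  -6.5  -5.6  -0.6  -0.2  -1.7  -1.  -25.2 -31.1 -35.7 -41.5] [ -2.1 103.3]
184 [ -5.5  -6.6  -5.7  -2.1  -2.2  -2.5  -2.   -0.9 -30.6 -35.2 -40.4] [ -0.8 101.8]
186 [ -4.8  -5.1  -5.6  -2.6  -3.1  -3.   -3.1  -3.7  -5.4 -35.4 -41.7] [-0.3 99.6]
188 [ -5.1  -4.6  -5.7  -3.5  -3.8  -4.4  -4.   -4.3  -5.6  -4.5 -40.7] [ 0.2 97.6]
190 [  -4.6   -6.5   -5.    -4.4   -3.8   -5.6   -5.    -6.2   -5.7   -6.1 -298.2] [ 1.5 96. ]
192 [-4.8 -5.5 -5.5 -4.5 -5.8 -6.3 -7.4 -6.7 -4.4 -5.8 -4.5] [ 2.3 94.1]
194 [-6.6 -6.3 -4.3 -4.2 -6.6 -6.2 -5.8 -5.  -5.2 -5.4 -5.3] [ 1.3 90.7]
196 [  -5.3   -4.6   -4.8 -298.2   -2.3   -4.6   -5.2   -4.2   -4.9   20.3   14.8] [ 1.  87.9]
198 [-6.1 -5.2 -5.7 -5.2 -4.4 -4.6 -5.3 34.5 26.5 20.6 14.3] [ 1.2 85.5]
200 [ -5.2  -5.   -4.2  -4.9  -5.  116.5  41.5  34.8  26.4  19.   13.6] [-84.4   7.7]
202 [ -4.5  -5.6  -5.2 115.1 112.9 110.1  40.2  33.1  26.   20.6  13.3] [-79.1   8.7]
```

View pics/w10c.png

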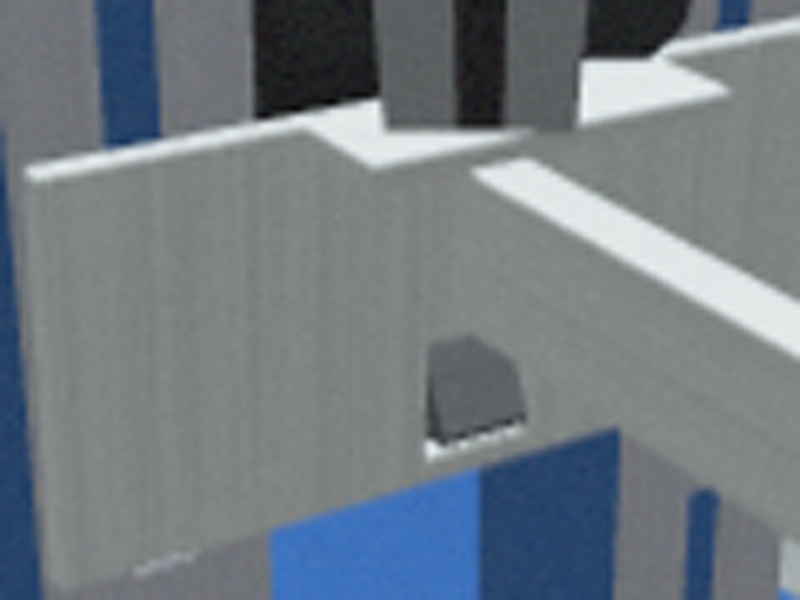

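```bash
python3 - <<'E'
from h import *
st();print(manip.hand_in())
E
```

```text
t 18.10 bracket x -118.3 y 114.8 z0 190.9 F rack x 0.3 y 0.6 z -0.1 M 0.22 0.28 -0.02 toolx yaw 40.89 tilt [-0.48 40.38] w 0.0001
the job is handed in; nothing more can be done
None
```

The silver support arm is hanging in the top pair of slots, fully home with the catch out. I let go of it and handed the job in at 18.1 s; no verdict was reported.

I gripped the arm by its fin and entered the slots allowing for about 14 mm of sag, as seen by the wrist camera. I lowered it past the catch, released it, then pressed the ledge with about 13 N.

**Seating:**
- While held, the arm stopped solidly with its origin at about 83 mm, which is 97 mm less 14 mm of sag.
- The ledge pressed at about 153 mm and gave no further.

**Catch:**
- The last wrist picture shows it standing in the window above the bar.
- Its lower edge is about 6–7 mm in front of the strips, so it is fully out.

**Forces:** No reading I took showed a sideways force above about 7 N or a vertical force above about 13 N.

**Small disagreements:**
- The cameras differed by 2–5 mm in y, so I aligned from the wrist camera alone.
- The first slot readings gave about 15 mm of sag, slightly over the stated 14 mm maximum.
- After release the fin drooped about 2–3 mm along its length, within the 2 mm play.

I did not touch any of the other things on the table, and they looked in place in the last pictures. The robot was clear of everything at hand-in.

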